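# Close the egg mould and clamp it shut

## Task

Close up the two-part egg mould: stand the loose half on the clamp's rails squarely in front of the seated half and lined up with it, hollow side to hollow side, and let go of it. Then pump the clamp's ratchet trigger, working the clamp by the trigger only, until the sprung pad has pushed the halves together and is pressed in by about 7 mm, never near its stop, which would crush the mould. Finish while still holding the trigger squeezed with that pressure on the mould, and leave the plate, the canister and the tumbler where they stand.

Things in the scene. Friction and masses are not known exactly. Their poses are not given: they have to be found in the camera images.
- clamp: One-hand bar clamp on a wooden board 120 (x) x 380 (y) x 20 mm, fixed to the counter, at varying place and yaw. Origin: centre of the board's underside, z up, y along the clamp. From -y to +y: fixed grip, trigger, black fixed jaw (y -85 to -75, top z 108 mm), pink seated mould half, open rails, rubber pad, yellow jaw post (44 mm wide, top z 106). Black housing up to z 62 at y -180 to -78
- grip_face (a point): centre of the outer (-y) face of the black upright fixed grip, at clamp (0, -172, 115) mm. The grip is 30 wide (x), 12 thick (y -172 to -160), z = 62 to 152 mm, top free, and does not move
- seat_face (a point): centre of the hollow (+y) face of the seated mould half, at clamp (0, -45, 77) mm. That half is pink, fixed, 60 (x) x 30 (y) x 62 (z) mm, from z = 46 to 108 mm
- bed (a point): point on top of the rails (46 mm above the counter) where the underside centre of the loose mould half lies when it is flush against the seated half: clamp frame (0, -30, 46) mm. Two aluminium rails, 60 mm wide over both, y = -75 to +60 mm, no side guides
- trigger_face (a point): point on the outer (+y) face of the trigger, moving with it; at rest at clamp (0, -124, 115) mm. The trigger is a grey upright bar 30 wide (x), 12 thick (y), z = 74 to 152 mm, top free. Over both grip and trigger it is 48 mm at rest and 30 mm fully squeezed
- trigger: the trigger bar itself; its origin coincides with the clamp's origin when at rest and shifts with the trigger; axes as the clamp's
- trigger_slide (a joint): travel of the trigger, 0 at rest to 0.018 m fully squeezed, straight along the clamp's -y (towards the fixed grip, which does not move). A spring of 2.5 to 6 N returns it; with the pad pressed in, add 1 N per mm of pad
- jaw_slide (a joint): travel of bar, jaw and pad towards the seated half (clamp -y), 0 to 0.075 m. Front of the free pad at clamp y = 32 mm minus this: it meets a flush loose half at 0.047. Driven one way by a ratchet with 5 mm teeth: up to 5 mm of each stroke is idle before a tooth catches; with the trigger let out the jaw stays, slipping back 5 mm at most
- pad_spring (a joint): how far the rubber pad is pressed into the jaw against its spring: 0 free, stop at 0.018 m, 1 N per mm (0.007 = 7 N on the mould, right; above 0.014 the mould is crushed). Seen from above as the gap from the pad's back to the jaw post, 20 mm when free, spanned by two red pins
- jaw: yellow jaw post and bar end that carries the pad; not to be pushed by the robot; its origin coincides with the clamp's origin at jaw travel 0; axes as the clamp's
- lid: loose half of the egg mould, pink stiff silicone, 0.12 kg, standing upright: body 60 (x) x 30 (y) x 62 (z) mm, origin at the centre of its underside, hollow in its -y face. On top a pull tab 24 (x) x 14 (y) mm, centred at y = +1 mm, z = 62 to 98 mm. It is placed with its axes parallel to the clamp's
- lid_tab (a point): middle of the pull tab, 83 mm above the loose half's underside
- lid_face (a point): centre of the loose half's hollow (-y) face, 31 mm above its underside; flush when at clamp y = -45 mm
- plate: white ceramic plate, 140 mm across, 16 mm high, bystander; origin under its centre
- canister: stainless canister, 88 mm across, 123 mm high with knob, bystander; origin under its centre
- tumbler: clear glass tumbler, 72 mm across, 95 mm high, bystander; origin under its centre
Mind the look-alikes: they are no part of the job. Of the things that look like the lid, the middle-sized one is meant.

How it is judged:
By the outcome, as a careful person would: the job done as asked, in the order asked, and still so for the second after the job is handed in, while the arm keeps its last pose, push and grip.
It also fails if it takes over 67 s, if anything falls off the work surface, if the arm or the gripper's body presses on something with over 40 N, if the wrist force passes 120 N, or if a joint passes its speed limit or range.

## Robot

A 7-joint arm with a two-finger parallel gripper is mounted at the origin on the work surface. World frame = base frame: x ahead of the robot, y to its left, z up, the work surface at z = 0. Lengths are in m, angles in rad, forces in N, time in s.
With the tool pointing down it reaches from about 0.425 to 0.925 m from the base axis. Payload 6.8 kg.
Tool frame: the origin (TCP) lies at the very end of the fingers, on their centre line; the grasp point (between the pads) lies 19 mm behind it; z points along the fingers, x is the direction in which the jaws open and shut, and the axes are right-handed (so a half turn about z gives the same grasp; the last joint's range is limited). The gripper opens to 85 mm and grips with 20 to 120 N. Pads are 22 mm wide; open, the fingers measure 114 mm over their backs; the gripper's body (76 mm by 85 mm) begins 54 mm behind the grasp point. The pads swing forward as they close: fully open they stand 13 mm farther back than shut.
Start: joints at [1.014, 0.477, 0.022, 1.555, -0.011, 1.109, -0.083], TCP at [0.293, -0.608, 0.231] pointing down, gripper open.
Joint ranges: [-2.96, 2.96], [-0.34, 2.1], [-1.41, 1.46], [0.24, 2.44], [-1.37, 4.51], [0.17, 1.92], [-2.96, 2.96]. Speed limits (rad/s): [2.39, 2.39, 3.14, 3.14, 3.14, 3.14, 3.14].

## Interface

Orientations are given as a rotation vector (axis times angle).
In Python, from bench import r, grab_frame gives the robot as it stands. The module is installed in compiled form; this text tells all that it offers.
- The arm moves only by the tool send_rows, never from a script. Its argument "series" is a list of rows, each a list of 2 entries, a list of its own where there are three numbers: the shift along the tool's x, y, z in m, then the turn, a rotation vector about the tool's x, y, z in units of 5 degrees (1.0 is 5 degrees). A call has 1 to 20 rows; each row shifts and turns the commanded pose from where the row before left it, along the tool's axes as they then stand; what a row does not reach is not made up. A row lasts 1/8 s, in which the tool goes at most 62.5 mm and 10.7 degrees, less where a joint would pass 70% of its speed; a pose out of reach is approached as far as the arm can. A call is refused whole if a number of a shift passes 0.0625 or a number of a turn 1, either way. A call with a gripper value outside its range is refused whole. "fingers" is the closure in counts, from 0 (fully open) to 255 (shut), set as the call begins (left out, the last holds). The fingers move at their own pace and stop on an object; "grip_force" is the grip in N (left out, the last holds). Time passes only in rows, so rows that do not move let the fingers close. It gives the time, the measured TCP pose, the force and the opening at its end, in the units of the state.
- r.get_obs(): the state, without advancing time (a new reading comes with each control period).
- grab_frame(name): name is "scene" or "side" or "wrist"; returns a dict with "frame" (384x512x3 uint8, red, green, blue), "fx", "fy", "cx", "cy" (pixels), "dist_coeffs" ([k1, k2, p1, p2, k3] as OpenCV has them; the pictures are not rectified), "origin" and "rotation" of the camera in the world; the wrist camera has in their place "T_tool_cam" (4x4, takes a point from camera to tool coordinates, whose origin is the TCP and whose axes are the tool frame's). Camera axes: x right, y down, z forward; pixel columns grow to the right and rows downward; lengths in m; the calibration is good to about 2 mm. A picture is of the moment at which its call begins: read the wrist's pose just before it. There is no depth.
- r.hand_in(): hands the job in, once; it reports no verdict.
The state is a dict: "clock": time; "joints": joint angles; "qvel": joint speeds; "tau": joint torques, N m; "tcp_pos": TCP position; "orientation": TCP orientation; "contact_force": force on the tool from outside, world axes, zero at the start; "moment": the same for the moment, N m; "grip_width": finger opening in m.
Only numpy, scipy, OpenCV 4.12 (cv2) and the standard library are available. Lean on these libraries where they do the work, as an engineer would, in place of code of your own. Each camera call takes 0.05 s, during which the arm holds its last target.

## Working session

There is one attempt and no reset: what is moved stays moved. The work goes in short steps, Python scripts to look and compute and a tool call to move; the robot and the scene stay as the last step left them, time stands still between calls to the robot, and variables do not carry over. Pictures are saved under pics/ and viewed, and the job is handed in when it is done.

Besides the shell and the picture viewer there is one more tool, called after "Call:" as name([rows], argument=value, ...), one row to a line, values as JSON. send_rows: Moves the arm, as the interface text tells. Its arguments: {"type":"object","properties":{"series":{"type":"array"},"fingers":{"type":"number"},"grip_force":{"type":"number"}},"required":["series"]}

```bash
mkdir -p pics; ls; cat > h.py <<'E'
import numpy as np, cv2
from bench import r, grab_frame
from scipy.spatial.transform import Rotation as R
def snap(name,fn):
    o=r.get_obs(); f=grab_frame(name)
    cv2.imwrite('pics/'+fn,f['frame'][:,:,::-1])
    import pickle; f['obs']=o; pickle.dump(f,open('pics/'+fn+'.pkl','wb'))
    return f
def load(fn):
    import pickle; return pickle.load(open('pics/'+fn+'.pkl','rb'))
def campose(f):
    if 'T_tool_cam' in f:
        o=f['obs']; T=np.eye(4); T[:3,:3]=R.from_rotvec(o['orientation']).as_matrix(); T[:3,3]=o['tcp_pos']
        T=T@np.array(f['T_tool_cam']); return T[:3,3],T[:3,:3]
    return np.array(f['origin']),np.array(f['rotation']).reshape(3,3)
def K(f): return np.array([[f['fx'],0,f['cx']],[0,f['fy'],f['cy']],[0,0,1.]])
def ray(f,px):
    u=cv2.undistortPoints(np.array(px,float).reshape(-1,1,2),K(f),np.array(f['dist_coeffs'],float)).reshape(-1,2)
    o,Rm=campose(f); d=np.c_[u,np.ones(len(u))]@Rm.T; return o,d
def atz(f,px,z):
    o,d=ray(f,px); z=np.broadcast_to(z,len(d)); return o+d*((z-o[2])/d[:,2])[:,None]
def proj(f,P):
    o,Rm=campose(f); X=(np.array(P,float).reshape(-1,3)-o)@Rm
    return cv2.projectPoints(X,np.zeros(3),np.zeros(3),K(f),np.array(f['dist_coeffs'],float))[0].reshape(-1,2)
E
python3 - <<'E'
from h import *
np.set_printoptions(precision=4,suppress=True)
for n in ['scene','side','wrist']:
    f=snap(n,n+'0.png'); print(n,campose(f),f['fx'])
print(r.get_obs())
E
```

```text
picsTraceback (most recent call last):
  File "<stdin>", line 4, in <module>
  File "h.py", line 15, in campose
    return np.array(f['origin']),np.array(f['rotation']).reshape(3,3)
                                 ~~~~~~~~~~~~~~~~~~~~~~~~~~~~~~~^^^^^
ValueError: cannot reshape array of size 3 into shape (3,3)
```

```bash
sed -i "s/np.array(f\['rotation'\]).reshape(3,3)/R.from_rotvec(f['rotation']).as_matrix()/" h.py
python3 - <<'E'
from h import *
np.set_printoptions(precision=4,suppress=True)
for n in ['scene','side','wrist']:
    f=snap(n,n+'0.png'); print(n,campose(f),f['fx'])
print(r.get_obs())
E
```

```text
scene (array([ 1.239 , -0.9309,  0.8726]), array([[ 0.834 ,  0.318 , -0.4509],
       [ 0.5517, -0.4766,  0.6845],
       [ 0.0028, -0.8196, -0.5729]])) 474.53372970110485
side (array([0.2245, 0.8937, 0.6323]), array([[-0.9201, -0.1825,  0.3466],
       [-0.3917,  0.4415, -0.8073],
       [-0.0056, -0.8785, -0.4777]])) 445.08170130162324
wrist (array([ 0.3543, -0.5792,  0.3732]), array([[ 0.4335, -0.8685, -0.2405],
       [-0.9011, -0.4186, -0.1128],
       [-0.0027,  0.2656, -0.9641]])) 306.53111122113575
{'clock': 0.2, 'joints': array([ 1.0139,  0.4775,  0.0224,  1.556 , -0.0114,  1.1093, -0.0831]), 'qvel': array([-0.0001, -0.0035, -0.    , -0.0025, -0.0001,  0.0012,  0.001 ]), 'tau': array([  0.0003, -59.6285,   1.6067, -28.118 ,   0.0124,   0.0072,
        -0.    ]), 'tcp_pos': array([ 0.2927, -0.6078,  0.2307]), 'orientation': array([-2.6597,  1.6711,  0.0016]), 'contact_force': array([0.6578, 0.0216, 0.6655]), 'moment': array([-0.0065, -0.0006,  0.0086]), 'grip_width': 0.0853622845685678}
```

View pics/scene0.png

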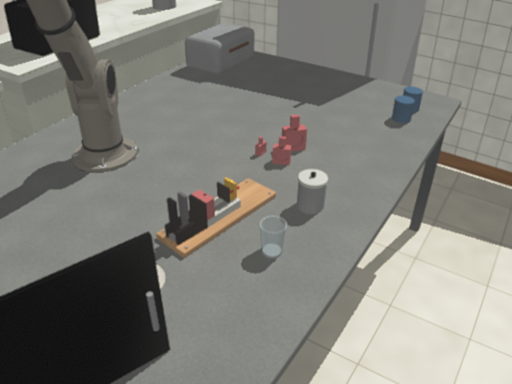

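View pics/side0.png

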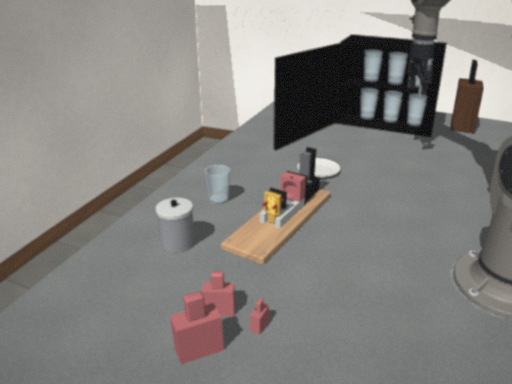

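View pics/wrist0.png

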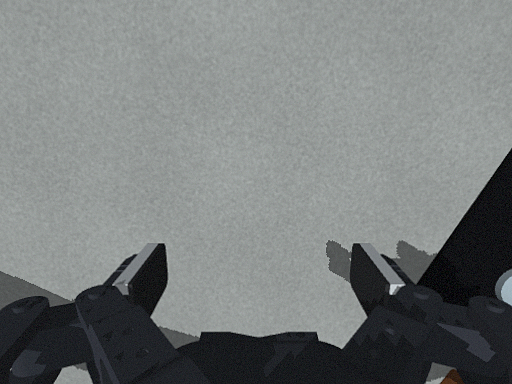

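```bash
python3 - <<'E'
import cv2
a=cv2.imread('pics/scene0.png'); b=cv2.imread('pics/side0.png')
cv2.imwrite('pics/s0a.png',cv2.resize(a[100:260,140:340],None,fx=4,fy=3.75*4/3.75*0.9375,interpolation=cv2.INTER_CUBIC))
cv2.imwrite('pics/s0b.png',cv2.resize(b[130:370,150:350],None,fx=2.5*1.2,fy=2.5,interpolation=cv2.INTER_CUBIC))
E
```

```text
(no output)
```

View pics/s0a.png

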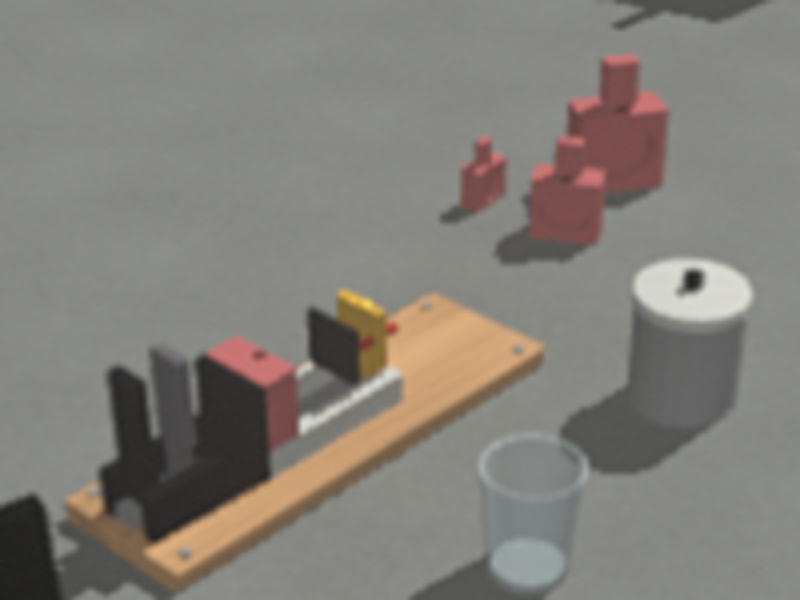

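View pics/s0b.png

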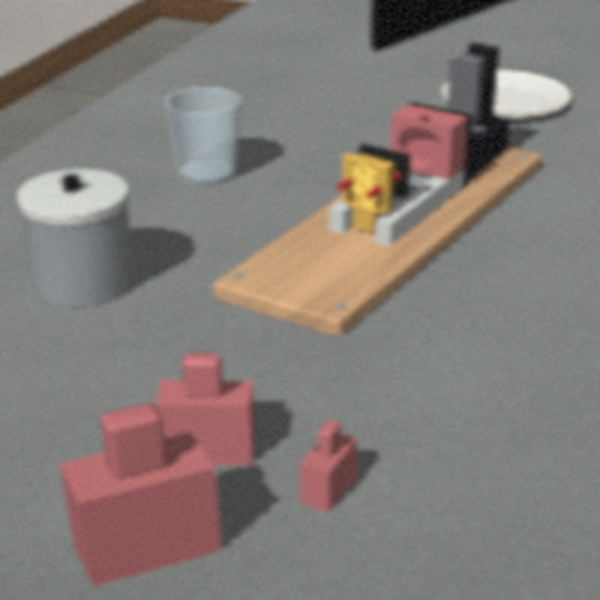

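```bash
cat > fit.py <<'E'
from h import *
from scipy.optimize import least_squares
np.set_printoptions(precision=4,suppress=True)
fs=load('scene0.png'); fd=load('side0.png')
S=lambda x,y:(140+x/4-.375,100+y/3.75-.37); D=lambda x,y:(150+x/3-.33,130+y/2.5-.3)
def T(p,X):
    c,s=np.cos(p[2]),np.sin(p[2]); X=np.array(X,float)
    return np.c_[p[0]+c*X[:,0]-s*X[:,1],p[1]+s*X[:,0]+c*X[:,1],X[:,2]]
def fit(obs,p0):
    def res(p):
        return np.concatenate([(proj(f,T(p,[X]))[0]-px) for f,px,X in obs])
    s=least_squares(res,p0,loss='soft_l1'); return s.x,res(s.x).reshape(-1,2)
if __name__=='__main__':
    # rough
    for f,px in [(fs,[S(178,577),S(543,348),S(435,293),S(68,503)]),(fd,[D(215,287),D(340,322),D(542,155)])]: print(atz(f,px,.02))
    print(atz(fs,[S(530,237),S(600,242)],0), atz(fs,[S(555,142),S(583,142)],.098))
    print(atz(fd,[D(253,465),D(160,465)],0),atz(fd,[D(184,358),D(222,358)],.098))
    print(atz(fs,[S(690,275)],.123),atz(fs,[S(527,580)],.0),atz(fd,[D(73,183)],.123),atz(fd,[D(205,170)],.0))
E
python3 fit.py
```

```text
[[ 0.5953 -0.2594  0.02  ]
 [ 0.653   0.11    0.02  ]
 [ 0.5387  0.1316  0.02  ]
 [ 0.4811 -0.2407  0.02  ]]
[[ 0.6448  0.1248  0.02  ]
 [ 0.5322  0.1376  0.02  ]
 [ 0.4726 -0.2338  0.02  ]]
[[0.5394 0.2798 0.    ]
 [0.5942 0.3061 0.    ]] [[0.5525 0.2931 0.098 ]
 [0.572  0.3063 0.098 ]]
[[0.5238 0.3104 0.    ]
 [0.5806 0.3348 0.    ]] [[0.5669 0.3142 0.098 ]
 [0.5447 0.3048 0.098 ]]
[[0.7627 0.1264 0.123 ]] [[ 0.7765 -0.116   0.    ]] [[0.7514 0.1477 0.123 ]] [[ 0.7752 -0.1087  0.    ]]
```

```bash
cat > mv.py <<'E'
import sys
from h import *
np.set_printoptions(precision=4,suppress=True)
def plan(x,y,z,yawdeg=None):
    """commanded approx = measured. yawdeg = desired world angle of tool x"""
    o=r.get_obs(); Rm=R.from_rotvec(o['orientation']).as_matrix()
    tx=np.degrees(np.arctan2(Rm[1,0],Rm[0,0]))
    d=np.array([x,y,z])-o['tcp_pos']
    print('tcp',o['tcp_pos'],'toolx yaw',tx,'z axis',Rm[:,2],'j',o['joints'],'w',o['grip_width'],'F',o['contact_force'],'t',o['clock'])
    print('shift tool (before turn)',d@Rm)
    if yawdeg is not None:
        dy=(yawdeg-tx+180)%360-180
        Rt=np.array([[np.cos(np.radians(yawdeg)),np.sin(np.radians(yawdeg)),0],[np.sin(np.radians(yawdeg)),-np.cos(np.radians(yawdeg)),0],[0,0,-1]]).T
        print('turn total units (rotvec tool):',R.from_matrix(Rm.T@Rt).as_rotvec()/np.radians(5),'yaw',dy,' shift after turn',d@Rt)
if __name__=='__main__': plan(*map(float,sys.argv[1:]))
E
python3 mv.py 0.56 0.31 0.3 25; python3 -c "
from h import *;print(np.round(load('wrist0.png')['T_tool_cam'],3))"
```

```text
tcp [ 0.2927 -0.6078  0.2307] toolx yaw -64.28231012124503 z axis [-0.0006  0.0009 -1.    ] j [ 1.0139  0.4775  0.0224  1.556  -0.0114  1.1093 -0.0831] w 0.0853622845685678 F [0.6578 0.0216 0.6655] t 0.2
shift tool (before turn) [-0.711  -0.6391 -0.0686]
turn total units (rotvec tool): [ -0.0088   0.0111 -17.8565] yaw 89.28231012124502  shift after turn [ 0.6301 -0.7189 -0.0693]
[[ 1.    -0.    -0.001  0.001]
 [ 0.     0.964  0.265 -0.068]
 [ 0.001 -0.265  0.964 -0.143]
 [ 0.     0.     0.     1.   ]]
```

Call:
send_rows([
  [[-0.0418,-0.0376,-0.004],[0,0,0]],
  [[-0.0418,-0.0376,-0.004],[0,0,0]],
  [[-0.0418,-0.0376,-0.004],[0,0,0]],
  [[-0.0418,-0.0376,-0.004],[0,0,0]],
  [[-0.0418,-0.0376,-0.004],[0,0,0]],
  [[-0.0418,-0.0376,-0.004],[0,0,0]],
  [[-0.0418,-0.0376,-0.004],[0,0,0]],
  [[-0.0418,-0.0376,-0.004],[0,0,0]],
  [[-0.0418,-0.0376,-0.004],[0,0,0]],
  [[-0.0418,-0.0376,-0.004],[0,0,0]],
  [[-0.0418,-0.0376,-0.004],[0,0,0]],
  [[-0.0418,-0.0376,-0.004],[0,0,0]],
  [[-0.0418,-0.0376,-0.004],[0,0,0]],
  [[-0.0418,-0.0376,-0.004],[0,0,0]],
  [[-0.0418,-0.0376,-0.004],[0,0,0]],
  [[-0.0418,-0.0376,-0.004],[0,0,0]],
  [[-0.0418,-0.0376,-0.004],[0,0,0]],
])

```text
clock: 2.33
tcp_pos: [0.561, 0.3108, 0.2992]
orientation: [2.659, -1.672, 0.0]
contact_force: [1.1, 0.3, 0.4]
grip_width: 0.0854
```

Call:
send_rows([
  [[0,0,0],[0,0,-1]],
  [[0,0,0],[0,0,-1]],
  [[0,0,0],[0,0,-1]],
  [[0,0,0],[0,0,-1]],
  [[0,0,0],[0,0,-1]],
  [[0,0,0],[0,0,-1]],
  [[0,0,0],[0,0,-1]],
  [[0,0,0],[0,0,-1]],
  [[0,0,0],[0,0,-1]],
  [[0,0,0],[0,0,-1]],
  [[0,0,0],[0,0,-1]],
  [[0,0,0],[0,0,-1]],
  [[0,0,0],[0,0,-1]],
  [[0,0,0],[0,0,-1]],
  [[0,0,0],[0,0,-1]],
  [[0,0,0],[0,0,-1]],
  [[0,0,0],[0,0,-1]],
  [[0,0,0],[0,0,-0.86]],
])

```text
clock: 4.58
tcp_pos: [0.5605, 0.3091, 0.299]
orientation: [3.066, 0.684, -0.001]
contact_force: [0.4, 0.3, -0.0]
grip_width: 0.0851
```

```bash
python3 - <<'E'
from h import *
f=snap('wrist','w1.png'); 
import mv; mv.plan(.56,.31,.3,25)
E
```

```text
tcp [0.5605 0.3091 0.2989] toolx yaw 25.296607206195954 z axis [-0.0005 -0.0004 -1.    ] j [-0.0099  0.4956 -0.8516  1.5194  0.3803  1.3004 -0.4627] w 0.08569901565453865 F [ 0.8351  0.7901 -0.336 ] t 4.625
shift tool (before turn) [-0.0001 -0.0011 -0.0011]
turn total units (rotvec tool): [0.002  0.0073 0.0593] yaw -0.2966072061959437  shift after turn [-0.0001 -0.0011 -0.0011]
```

View pics/w1.png

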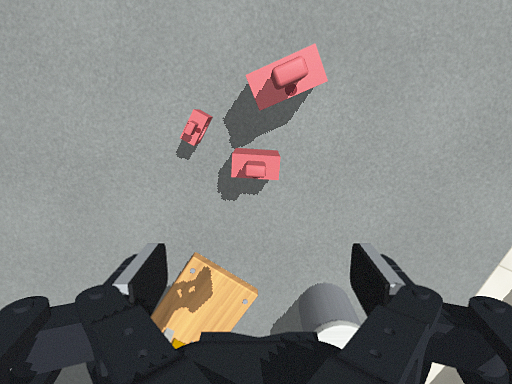

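```bash
python3 - <<'E'
import cv2
a=cv2.imread('pics/w1.png')
cv2.imwrite('pics/w1a.png',cv2.resize(a[135:200,210:300],None,fx=8,fy=8,interpolation=cv2.INTER_CUBIC))
E
```

```text
(no output)
```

View pics/w1a.png

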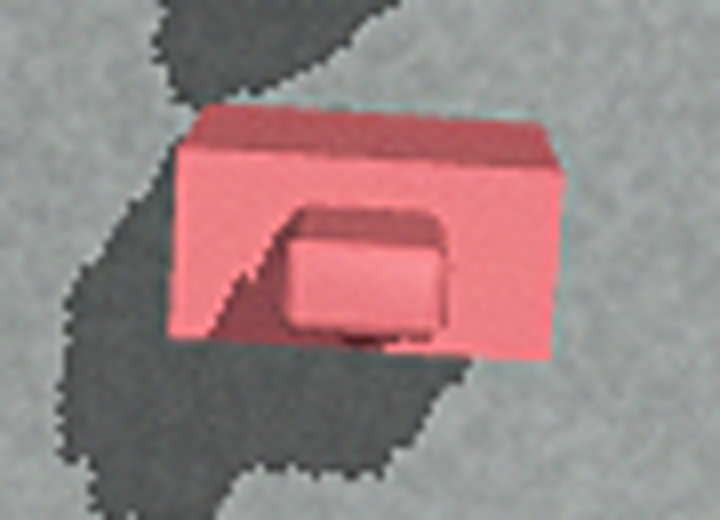

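```bash
python3 - <<'E'
from fit import *
f=load('w1.png')
C=lambda x,y:(210+x/8-.44,135+y/8-.44)
ob=[(C(179,147),(-.03,.015,.062)),(C(563,172),(.03,.015,.062)),(C(552,360),(.03,-.015,.062)),(C(168,337),(-.03,-.015,.062)),(C(208,103),(-.03,.015,0)),(C(545,124),(.03,.015,0)),
(C(288,238),(-.012,.008,.098)),(C(445,245),(.012,.008,.098)),(C(440,338),(.012,-.006,.098)),(C(286,330),(-.012,-.006,.098))]
p,e=fit([(f,np.array(a),b) for a,b in ob],[.56,.31,.4]); print(p,np.degrees(p[2]));print(e)
# also scene/side consistency
print(proj(fs,T(p,[(-.03,-.015,0),(.03,-.015,0)])),S(530,237),S(600,242))
E
```

```text
[0.5573 0.3081 0.3768] 21.59131677643229
[[-0.0551 -0.1293]
 [ 0.3195 -0.2588]
 [-0.2153 -0.1221]
 [ 0.4026 -0.1228]
 [-0.0272 -0.2325]
 [-0.3592 -0.257 ]
 [-0.6887 -0.2043]
 [ 0.868   0.2208]
 [ 0.6577  0.699 ]
 [-1.05    0.4258]]
[[271.516  162.0225]
 [288.627  163.9714]] (272.125, 162.82999999999998) (289.625, 164.16333333333333)
```

```bash
python3 mv.py .5569 .3090 .070 21.6
```

```text
tcp [0.5605 0.3091 0.2989] toolx yaw 25.296607206195954 z axis [-0.0005 -0.0004 -1.    ] j [-0.0099  0.4956 -0.8516  1.5194  0.3803  1.3004 -0.4627] w 0.08569901565453865 F [ 0.8351  0.7901 -0.336 ] t 4.625
shift tool (before turn) [-0.0032 -0.0015  0.2289]
turn total units (rotvec tool): [0.0022 0.0072 0.7393] yaw -3.6966072061959494  shift after turn [-0.0034 -0.0013  0.2289]
```

Call:
send_rows([
  [[-0.0032,-0.0015,0.0339],[0,0,0.74]],
  [[0,0,0.045],[0,0,0]],
  [[0,0,0.045],[0,0,0]],
  [[0,0,0.045],[0,0,0]],
  [[0,0,0.04],[0,0,0]],
  [[0,0,0.02],[0,0,0]],
  [[0,0,0],[0,0,0]],
], fingers=60)

```text
clock: 5.5
tcp_pos: [0.5564, 0.309, 0.0694]
orientation: [3.087, 0.58, -0.003]
contact_force: [0.6, -1.4, 1.0]
grip_width: 0.0654
```

```bash
python3 - <<'E'
from h import *
f=snap('wrist','w2.png'); 
import mv; mv.plan(.5569,.3090,.07,21.6)
E
```

```text
tcp [0.5572 0.3098 0.071 ] toolx yaw 21.297148636710318 z axis [ 0.0002  0.0004 -1.    ] j [-0.1     0.7092 -0.7182  1.7338  0.5695  0.9181 -0.6846] w 0.06543812714992761 F [-0.4198  0.5766 -0.1113] t 5.55
shift tool (before turn) [-0.0006  0.0006  0.001 ]
turn total units (rotvec tool): [-0.0033 -0.0041 -0.0606] yaw 0.3028513632896761  shift after turn [-0.0006  0.0006  0.001 ]
```

View pics/w2.png

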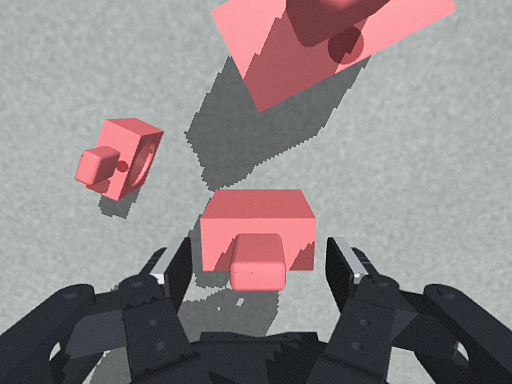

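Call:
send_rows([
  [[0,0,0],[0,0,0]],
  [[0,0,0],[0,0,0]],
  [[0,0,0],[0,0,0]],
  [[0,0,0],[0,0,0]],
  [[0,0,0],[0,0,0]],
  [[0,0,0],[0,0,0]],
], fingers=255, grip_force=40)

```text
clock: 6.3
tcp_pos: [0.5575, 0.3099, 0.0716]
orientation: [-3.087, -0.581, -0.003]
contact_force: [-0.6, -0.9, 6.7]
grip_width: 0.0231
```

```bash
python3 - <<'E'
from h import *
f=snap('wrist','w3.png'); 
import mv; mv.plan(.5569,.3090,.25,21.6)
E
```

```text
tcp [0.5575 0.3098 0.0716] toolx yaw 21.30898619985543 z axis [ 0.0015  0.0006 -1.    ] j [-0.0998  0.7082 -0.7185  1.7338  0.57    0.9179 -0.6847] w 0.023158848060616292 F [-1.1034 -1.4036  6.2558] t 6.35
shift tool (before turn) [-0.0006  0.0006 -0.1784]
turn total units (rotvec tool): [-0.0001 -0.0186 -0.0582] yaw 0.291013800144583  shift after turn [-0.0009  0.0006 -0.1784]
```

View pics/w3.png

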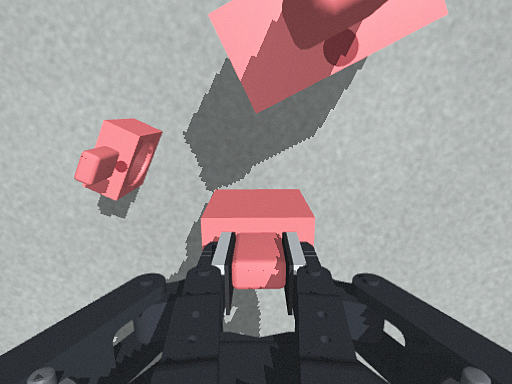

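Call:
send_rows([
  [[0,0,-0.015],[0,0,0]],
  [[0,0,-0.03],[0,0,0]],
  [[0,0,-0.045],[0,0,0]],
  [[0,0.015,-0.045],[0,0,0]],
  [[0.001,0.035,-0.04],[0,0,0]],
  [[0.001,0.045,-0.03],[0,0,0]],
  [[0.001,0.045,-0.03],[0,0,0]],
  [[0.002,0.05,-0.015],[0,0,0]],
  [[0.002,0.05,0],[0,0,0]],
  [[0.002,0.05,0],[0,0,0.5]],
  [[0,0.045,0],[0,0,1]],
  [[0,0.025,0],[0,0,1]],
  [[0,0.01,0],[0,0,1]],
  [[0,0,0],[0,0,1]],
  [[0,0,0],[0,0,1]],
  [[0,0,0],[0,0,0.5]],
  [[0,0,0],[0,0,0]],
  [[0,0,0],[0,0,0]],
])

```text
clock: 8.6
tcp_pos: [0.6927, -0.0343, 0.3205]
orientation: [-3.132, 0.238, 0.0]
contact_force: [0.7, -0.2, -1.4]
grip_width: 0.0232
```

```bash
python3 - <<'E'
from h import *
f=snap('wrist','w4.png'); snap('scene','scene4.png')
import mv; mv.plan(.70,-.03,.32,-8.8)
a=cv2.imread('pics/w4.png'); cv2.imwrite('pics/w4a.png',cv2.resize(a[0:300,0:260],None,fx=2.5,fy=2,interpolation=cv2.INTER_CUBIC))
E
```

```text
tcp [ 0.6927 -0.0343  0.3204] toolx yaw -8.675421460952265 z axis [-0.0001  0.0001 -1.    ] j [ 0.3824  0.5275 -0.6574  1.3588  0.3197  1.3616 -0.4259] w 0.023191894528570588 F [-0.1541  0.7011 -2.4867] t 8.7
shift tool (before turn) [ 0.0066 -0.0053  0.0004]
turn total units (rotvec tool): [-0.0014  0.0011  0.0249] yaw -0.12457853904774652  shift after turn [ 0.0066 -0.0053  0.0004]
```

View pics/w4.png

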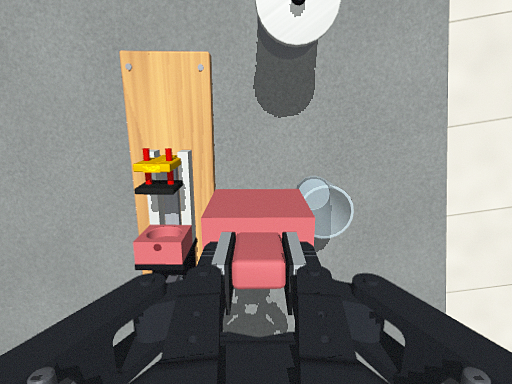

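View pics/w4a.png

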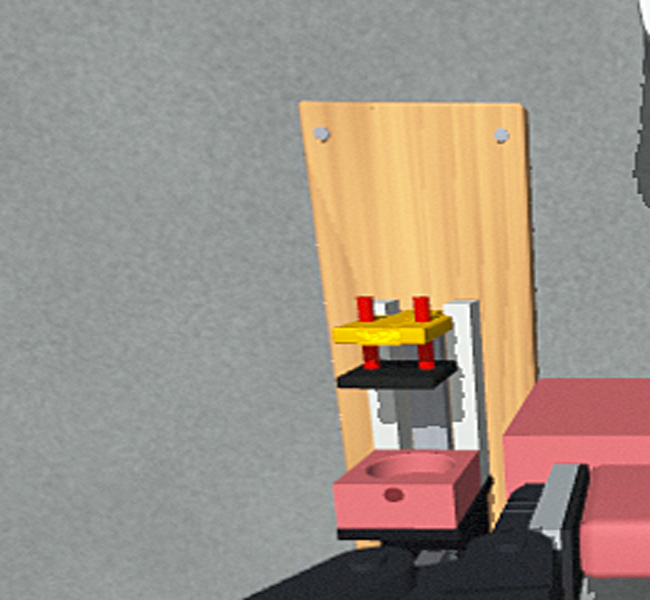

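View pics/scene4.png

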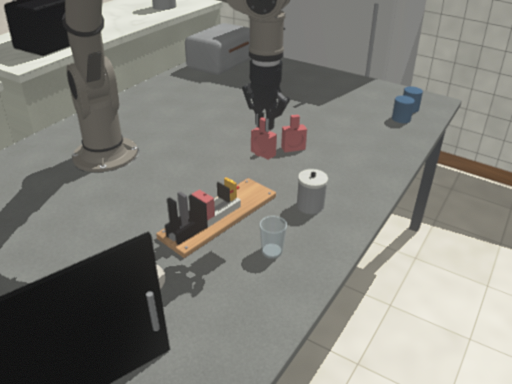

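```bash
python3 - <<'E'
import cv2
a=cv2.imread('pics/w4.png'); cv2.imwrite('pics/w4b.png',cv2.resize(a[140:280,115:225],None,fx=5,fy=4.25,interpolation=cv2.INTER_CUBIC))
cv2.imwrite('pics/w4c.png',cv2.resize(a[40:80,110:225],None,fx=6,fy=6,interpolation=cv2.INTER_CUBIC))
E
```

```text
(no output)
```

View pics/w4b.png

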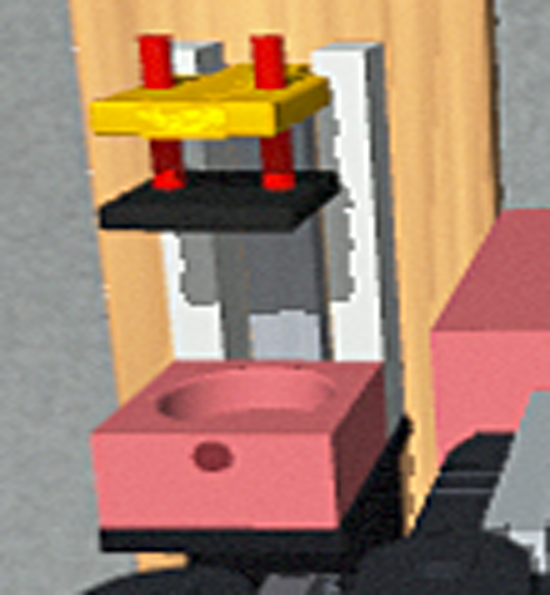

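View pics/w4c.png

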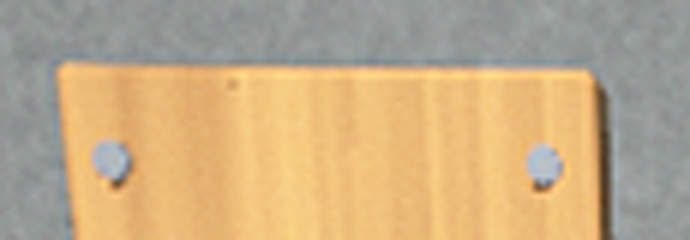

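```bash
cat > clampfit.py <<'E'
from fit import *
f=load('w4.png')
B=lambda x,y:np.array((115+x/5-.4,140+y/4.25-.38)); C=lambda x,y:np.array((110+x/6-.42,40+y/6-.42))
ob=[(f,B(92,432),(-.03,-.045,.108)),(f,B(332,432),(.03,-.045,.108)),(f,B(100,528),(-.03,-.075,.108)),(f,B(338,528),(.03,-.075,.108)),
(f,B(148,362),(-.03,-.045,.046)),(f,B(384,362),(.03,-.045,.046)),(f,B(382,44),(.03,.06,.046)),(f,C(58,63),(-.06,.19,.02)),(f,C(592,70),(.06,.19,.02))]
p,e=fit(ob,[.565,-.063,-.154]); print(p,np.degrees(p[2]));print(e)
ob2=[(fs,np.array(S(*a)),b) for a,b in [((178,577),(.06,-.19,.02)),((543,348),(.06,.19,.02)),((435,293),(-.06,.19,.02)),((68,503),(-.06,-.19,.02))]]
print(fit(ob2,p)); ob3=[(fd,np.array(D(*a)),b) for a,b in [((215,287),(.06,.19,.02)),((340,322),(-.06,.19,.02)),((542,155),(-.06,-.19,.02))]]
print(fit(ob3,p))
# lid held: yaw & offset
E
python3 clampfit.py
```

```text
[ 0.5612 -0.0601 -0.1618] -9.272940735504369
[[-0.2704  0.3774]
 [-0.1726  0.7849]
 [ 0.4032 -0.454 ]
 [-0.0632 -0.0854]
 [ 5.5835 -0.702 ]
 [-0.0493 -0.322 ]
 [-3.3575  1.8108]
 [-0.7051 -0.3341]
 [ 1.2971 -0.1962]]
(array([ 0.5669, -0.0637, -0.1546]), array([[ 0.1541,  0.5057],
       [ 1.4603, -0.4958],
       [-0.1974, -0.4244],
       [-1.0989, -0.0679]]))
(array([ 0.5605, -0.0567, -0.1501]), array([[-0.8128, -0.8896],
       [ 0.6229,  0.8977],
       [ 0.0898, -0.2836]]))
```

```bash
cat > ov.py <<'E'
from fit import *
def overlay(fn,p,out,crop,fx,fy,jaw=0.0,boxes=None):
    f=load(fn); im=f['frame'][:,:,::-1].copy()
    x0,y0,x1,y1=crop; im=cv2.resize(im[y0:y1,x0:x1],None,fx=fx,fy=fy,interpolation=cv2.INTER_CUBIC)
    bx=boxes or [((-.06,.06),(-.19,.19),(0,.02)),((-.03,.03),(-.075,-.045),(.046,.108)),((-.03,.03),(-.075,.06),(.046,.0461)),
     ((-.022,.022),(.032,.032),(.106,.1061))]
    for a,b,c in bx:
        P=np.array([(x,y,z) for x in a for y in b for z in c]); q=proj(f,T(p,P))
        q=np.c_[(q[:,0]-x0+.5)*fx-.5,(q[:,1]-y0+.5)*fy-.5]
        for i in range(8):
            for j in range(i):
                if bin(i^j).count('1')==1: cv2.line(im,tuple(np.round(q[i]).astype(int).tolist()),tuple(np.round(q[j]).astype(int).tolist()),(0,255,0),1)
    cv2.imwrite('pics/'+out,im)
if __name__=='__main__':
    overlay('w4.png',[.5612,-.0601,-.1618],'ov1.png',(90,40,230,290),4,2.4)
E
python3 ov.py
```

```text
(no output)
```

View pics/ov1.png

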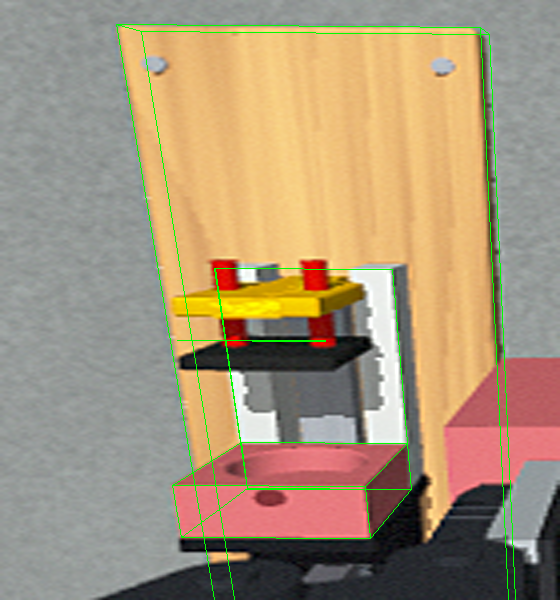

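```bash
cat > clampfit2.py <<'E'
from fit import *
from clampfit import ob
ob=[o for i,o in enumerate(ob) if i not in (4,6)]
pc,e=fit(ob,[.565,-.063,-.154])
if __name__=='__main__':
    print(pc,np.degrees(pc[2]));print(e)
E
python3 clampfit2.py | tail -9
python3 - <<'E'
import cv2
a=cv2.imread('pics/w4.png'); cv2.imwrite('pics/w4d.png',cv2.resize(a[180:300,190:330],None,fx=5,fy=5,interpolation=cv2.INTER_CUBIC))
E
```

```text
[ 0.0898, -0.2836]]))
[ 0.5611 -0.0602 -0.1602] -9.179252104121876
[[-0.2438  0.4868]
 [-0.1554  0.8216]
 [ 0.4675 -0.3486]
 [-0.008  -0.0499]
 [-0.0348 -0.2897]
 [-0.9661 -0.175 ]
 [ 1.0208 -0.199 ]]
```

View pics/w4d.png

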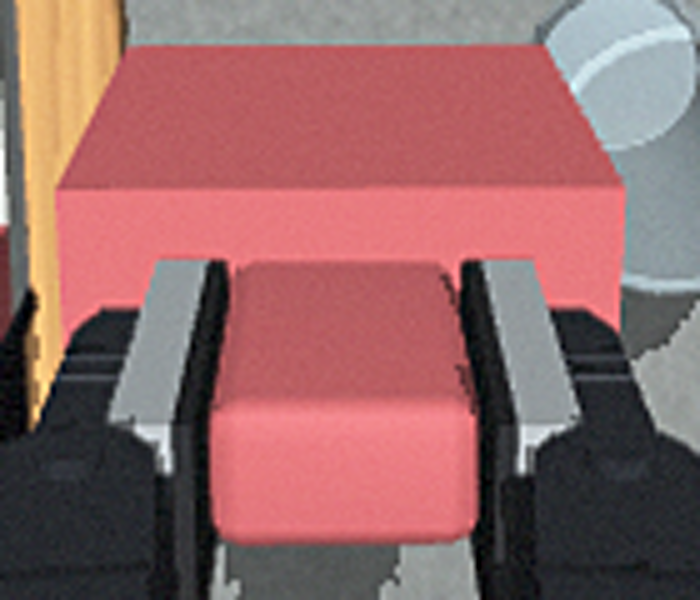

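```bash
python3 - <<'E'
from h import *
from scipy.optimize import least_squares
np.set_printoptions(precision=4,suppress=True)
f=load('w4.png'); C=lambda x,y:np.array((190+x/5-.4,180+y/5-.4))
px=np.array([C(128,44),C(545,44),C(58,187),C(625,187),C(213,404),C(477,404),C(235,262),C(450,262)])
X=np.array([(-.03,.015,0),(.03,.015,0),(-.03,.015,.062),(.03,.015,.062),(-.012,.008,.098),(.012,.008,.098),(-.012,.008,.062),(.012,.008,.062)])
w=np.array([1,1,1,1,.5,.5,0.3,.3])
o=f['obs']; Rt=R.from_rotvec(o['orientation']).as_matrix()
def W(p): # lid in tool: yaw about world z rel
    t=Rt.T@[0,0,1]
    loc=X.copy(); loc=loc*[1,-1,-1]
    loc=loc@R.from_rotvec([0,0,p[3]]).as_matrix().T+p[:3]
    return o['tcp_pos']+loc@Rt.T
s=least_squares(lambda p:((proj(f,W(p))-px)*w[:,None]).ravel(),[0,0,.07,0])
print(s.x,np.degrees(s.x[3])); print(proj(f,W(s.x))-px)
E
```

```text
[ 0.0005  0.002   0.0732 -0.0011] -0.06272123016826188
[[ 1.3554  0.277 ]
 [ 0.666   0.1788]
 [-0.1712  0.0082]
 [-0.4191 -0.1123]
 [-3.2486  0.4284]
 [ 0.689   0.3783]
 [-1.3477 -2.6896]
 [ 0.392  -2.7348]]
```

```bash
python3 mv.py .5568 -.0838 .145 -9.18
```

```text
tcp [ 0.6927 -0.0343  0.3204] toolx yaw -8.675421460952265 z axis [-0.0001  0.0001 -1.    ] j [ 0.3824  0.5275 -0.6574  1.3588  0.3197  1.3616 -0.4259] w 0.023191894528570588 F [-0.1541  0.7011 -2.4867] t 8.7
shift tool (before turn) [-0.1269  0.0695  0.1754]
turn total units (rotvec tool): [-0.0014  0.0011  0.1009] yaw -0.504578539047742  shift after turn [-0.1263  0.0706  0.1754]
```

Call:
send_rows([
  [[-0.0169,0.0095,0],[0,0,0]],
  [[-0.03,0.015,0],[0,0,0]],
  [[-0.04,0.02,0],[0,0,0]],
  [[-0.03,0.015,0],[0,0,0]],
  [[-0.01,0.01,0.015],[0,0,0.1]],
  [[0,0,0.035],[0,0,0]],
  [[0,0,0.04],[0,0,0]],
  [[0,0,0.04],[0,0,0]],
  [[0,0,0.03],[0,0,0]],
  [[0,0,0.0154],[0,0,0]],
  [[0,0,0],[0,0,0]],
  [[0,0,0],[0,0,0]],
])

```text
clock: 10.2
tcp_pos: [0.5578, -0.0837, 0.1463]
orientation: [3.131, -0.252, 0.003]
contact_force: [0.3, 0.7, -1.0]
grip_width: 0.0229
```

```bash
python3 - <<'E'
from h import *
f=snap('wrist','w5.png'); snap('scene','scene5.png'); snap('side','side5.png')
import mv; mv.plan(.5568,-.0838,.119,-9.18)
a=cv2.imread('pics/scene5.png'); b=cv2.imread('pics/side5.png')
A=cv2.resize(a[160:260,150:290],None,fx=4,fy=4,interpolation=cv2.INTER_CUBIC)
B=cv2.resize(b[130:270,210:350],None,fx=4,fy=4,interpolation=cv2.INTER_CUBIC)
cv2.imwrite('pics/s5a.png',A);cv2.imwrite('pics/s5b.png',B)
E
```

```text
tcp [ 0.5576 -0.0838  0.1462] toolx yaw -9.191436256360063 z axis [ 0.0021 -0.0004 -1.    ] j [ 0.5388  0.469  -0.6411  1.8725  0.3497  0.9117 -0.4281] w 0.023210521201437587 F [-0.75   -0.9886 -0.6145] t 10.35
shift tool (before turn) [-0.0009  0.0001  0.0272]
turn total units (rotvec tool): [ 0.0012 -0.0247 -0.0023] yaw 0.011436256360070729  shift after turn [-0.0008  0.0001  0.0272]
```

View pics/w5.png

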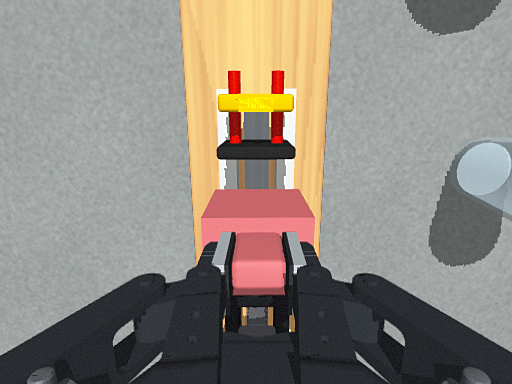

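View pics/s5a.png

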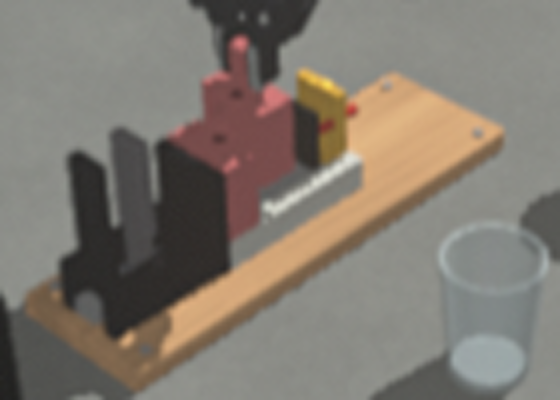

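View pics/s5b.png

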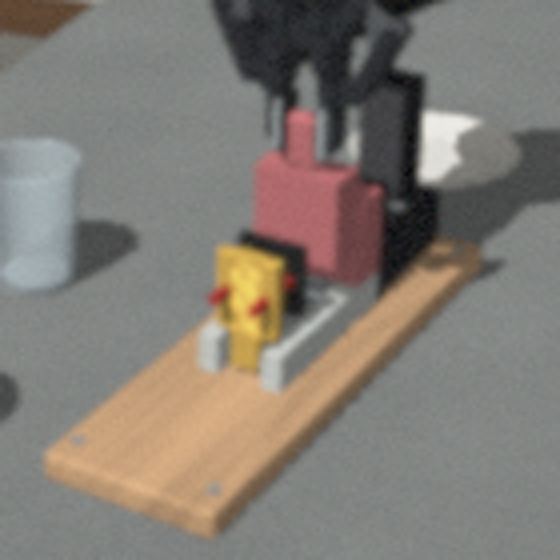

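```bash
python3 - <<'E'
from fit import *
f=load('w5.png'); pc=[.5611,-.0602,-.1602]
print(f['cx'],f['cy'])
# jaw post front/back edges: pad back y=.032+t
for y in (.03,.04,.05,.06,.07): print(y,proj(f,T(pc,[(-.022,y,.106),(.022,y,.106),(0,y,.106)])).ravel())
print(proj(f,T(pc,[(-.03,.06,.046),(.03,.06,.046)])))
im=f['frame'][:,:,::-1]
cv2.imwrite('pics/w5a.png',cv2.resize(im[60:200,190:330],None,fx=4.2,fy=4.2,interpolation=cv2.INTER_CUBIC))
E
```

```text
258.42510200605176 195.63746825343992
0.03 [218.2847 134.8367 293.2665 134.793  255.7816 134.8263]
0.04 [217.664  117.2218 293.7879 117.1827 255.7322 117.2174]
0.05 [217.0206  99.0535 294.3284  99.0194 255.681   99.0557]
0.06 [216.353   80.3006 294.8894  80.2718 255.6279  80.3099]
0.07 [215.6597  60.9288 295.4721  60.9058 255.5728  60.9458]
[[216.1698  88.1893]
 [296.2944  88.156 ]]
```

View pics/w5a.png

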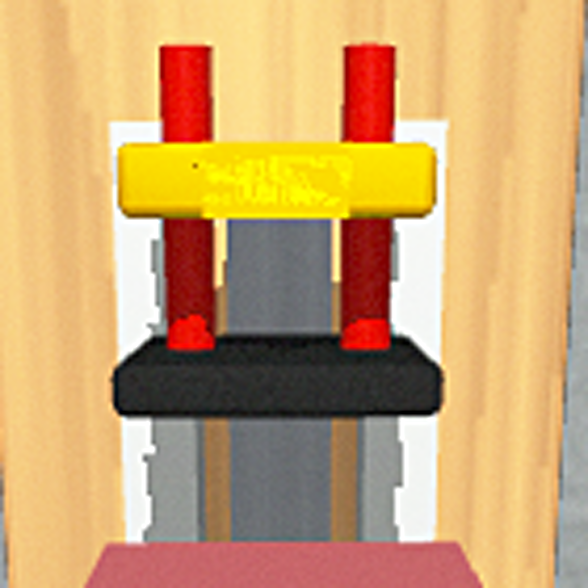

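Call:
send_rows([
  [[-0.0008,0,0.012],[0,0,0]],
  [[0,0,0.01],[0,0,0]],
  [[0,0,0.003],[0,0,0]],
  [[0,0,0],[0,0,0]],
])

```text
clock: 10.85
tcp_pos: [0.5558, -0.0835, 0.1196]
orientation: [-3.131, 0.251, 0.001]
contact_force: [-0.6, 0.2, -1.7]
grip_width: 0.0233
```

Call:
send_rows([
  [[0,0,0.001],[0,0,0]],
  [[0,0,0],[0,0,0]],
])

```text
clock: 11.1
tcp_pos: [0.5562, -0.0837, 0.1192]
orientation: [3.131, -0.252, 0.001]
contact_force: [0.2, -0.7, -2.2]
grip_width: 0.0231
```

Call:
send_rows([
  [[0,0,0.001],[0,0,0]],
  [[0,0,0],[0,0,0]],
])

```text
clock: 11.35
tcp_pos: [0.556, -0.0837, 0.118]
orientation: [3.131, -0.252, 0.0]
contact_force: [-0.1, -0.4, -1.3]
grip_width: 0.0233
```

Call:
send_rows([
  [[0.0005,0,0.001],[0,0,0]],
  [[0,0,0],[0,0,0]],
])

```text
clock: 11.6
tcp_pos: [0.5564, -0.0836, 0.1177]
orientation: [3.131, -0.251, -0.001]
contact_force: [-2.8, 0.0, 4.9]
grip_width: 0.0231
```

Call:
send_rows([
  [[0,0,0.001],[0,0,0]],
  [[0,0,0],[0,0,0]],
])

```text
clock: 11.85
tcp_pos: [0.5564, -0.0835, 0.1176]
orientation: [3.13, -0.252, -0.0]
contact_force: [-6.6, -0.7, 14.8]
grip_width: 0.0231
```

Call:
send_rows([
  [[0,0,-0.0012],[0,0,0]],
  [[0,0,0],[0,0,0]],
])

```text
clock: 12.1
tcp_pos: [0.5568, -0.0837, 0.1176]
orientation: [3.131, -0.252, 0.001]
contact_force: [-2.1, 0.5, 4.8]
grip_width: 0.0232
```

Call:
send_rows([
  [[0,0,0],[0,0,0]],
  [[0,0,0],[0,0,0]],
  [[0,0,0],[0,0,0]],
  [[0,0,0],[0,0,0]],
  [[0,0,0],[0,0,0]],
], fingers=110)

```text
clock: 12.72
tcp_pos: [0.5565, -0.0838, 0.1172]
orientation: [-3.131, 0.252, 0.0]
contact_force: [-0.0, 0.8, 0.3]
grip_width: 0.0487
```

```bash
python3 - <<'E'
from h import *
f=snap('wrist','w6.png')
import mv; mv.plan(.5568,-.0838,.119,-9.18)
E
```

```text
tcp [ 0.5565 -0.0837  0.1172] toolx yaw -9.185539164729896 z axis [ 0. -0. -1.] j [ 0.5218  0.5057 -0.6223  1.895   0.3815  0.8608 -0.4547] w 0.04862892431506187 F [ 0.0221 -0.6241 -0.3675] t 12.775
shift tool (before turn) [ 0.0003  0.     -0.0018]
turn total units (rotvec tool): [ 0.0001 -0.0001 -0.0011] yaw 0.005539164729896129  shift after turn [ 0.0003  0.     -0.0018]
```

View pics/w6.png

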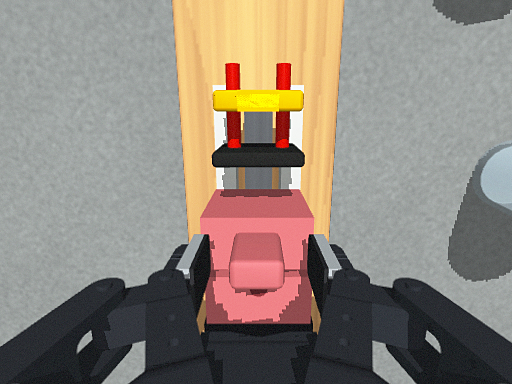

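Call:
send_rows([
  [[0,0,-0.02],[0,0,0]],
  [[0,0,-0.04],[0,0,0]],
  [[0,0,-0.05],[0,0,0]],
  [[0,-0.03,-0.04],[0,0,0]],
  [[0,-0.03,-0.02],[0,0,0]],
  [[0,0,0],[0,0,0]],
  [[0,0,0],[0,0,0]],
])

```text
clock: 13.65
tcp_pos: [0.5658, -0.0253, 0.2874]
orientation: [3.131, -0.252, -0.0]
contact_force: [0.4, -0.8, -0.1]
grip_width: 0.0486
```

```bash
python3 - <<'E'
from h import *
f=snap('wrist','w7.png')
a=f['frame'][:,:,::-1]
cv2.imwrite('pics/w7a.png',cv2.resize(a[40:320,170:350],None,fx=3.2,fy=2.1,interpolation=cv2.INTER_CUBIC))
E
```

```text
(no output)
```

View pics/w7.png

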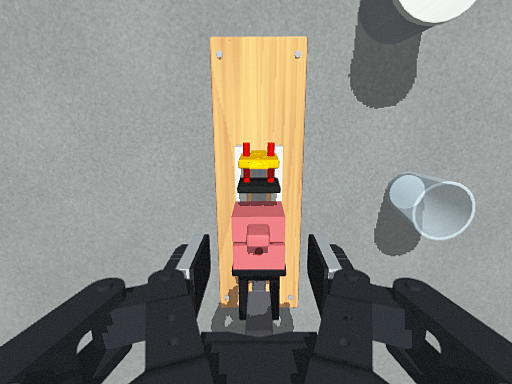

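View pics/w7a.png

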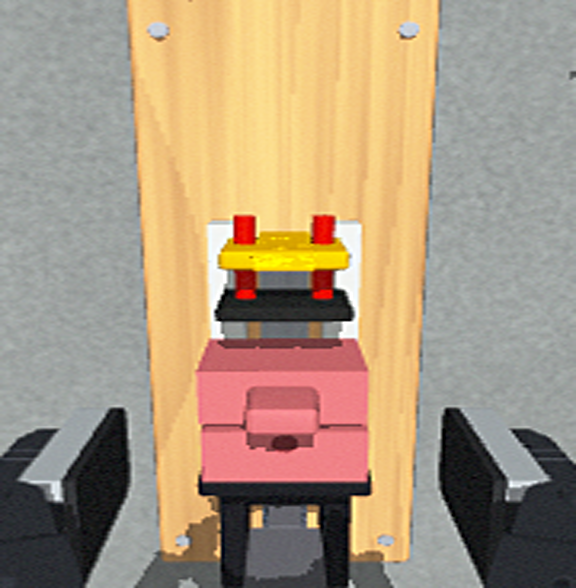

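```bash
python3 - <<'E'
from h import *
f=load('w7.png')
a=f['frame'][:,:,::-1]
cv2.imwrite('pics/w7b.png',cv2.resize(a[200:280,225:295],None,fx=8,fy=7,interpolation=cv2.INTER_CUBIC))
from fit import T
np.set_printoptions(precision=2,suppress=True)
pc=[.5611,-.0602,-.1602]
for y in (-.026,-.028):
  q=proj(f,T(pc,[(x,y+d,.108) for d in (.015,-.015) for x in (-.03,.03)])); print((q-[225,200]+.5)*[8,7]-.5)
q=proj(f,T(pc,[(x,d,.108) for d in (-.045,-.075) for x in (-.03,.03)])); print((q-[225,200]+.5)*[8,7]-.5)
E
python3 mv.py .5361 -.2152 .19 80.82
```

```text
[[ 56.72 122.55]
 [488.89 122.37]
 [ 61.74 297.33]
 [484.15 297.19]]
[[ 57.06 134.45]
 [488.57 134.27]
 [ 62.07 308.7 ]
 [483.84 308.57]]
[[ 62.39 320.04]
 [483.53 319.91]
 [ 67.13 486.2 ]
 [479.06 486.1 ]]
tcp [ 0.5656 -0.0258  0.2868] toolx yaw -9.262174081949036 z axis [-0.0011 -0.0008 -1.    ] j [ 0.5072  0.3306 -0.7161  1.7156  0.2328  1.1835 -0.4327] w 0.04894047245668317 F [-0.6154 -0.705  -1.2445] t 13.7
shift tool (before turn) [0.0015 0.1915 0.097 ]
turn total units (rotvec tool): [ -0.0006   0.0175 -18.0164] yaw 90.082174081949  shift after turn [-0.1916  0.0011  0.0968]
```

View pics/w7b.png

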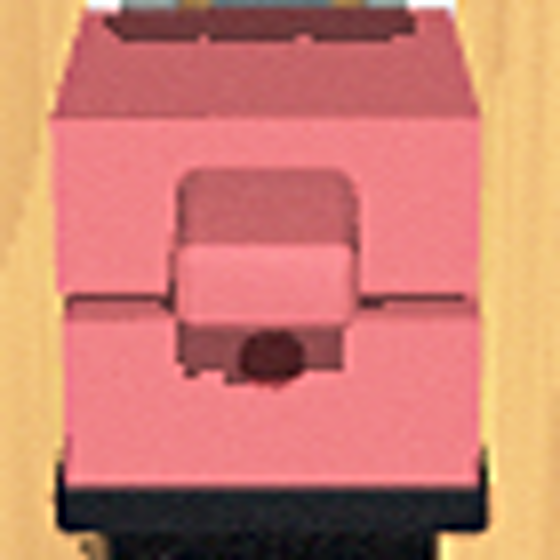

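Call:
send_rows([
  [[0,0.0315,0],[0,0,0]],
  [[0,0.05,0],[0,0,0]],
  [[0.0015,0.05,0],[0,0,0]],
  [[0,0.04,0],[0,0,0]],
  [[0,0.02,0],[0,0,-1]],
  [[0,0,0],[0,0,-1]],
  [[0,0,0],[0,0,-1]],
  [[0,0,0],[0,0,-1]],
  [[0,0,0],[0,0,-1]],
  [[0,0,0],[0,0,-1]],
  [[0,0,0],[0,0,-1]],
  [[0,0,0],[0,0,-1]],
  [[0,0,0],[0,0,-1]],
  [[0,0,0],[0,0,-1]],
  [[0,0,0],[0,0,-1]],
  [[0,0,0],[0,0,-1]],
  [[0,0,0],[0,0,-1]],
  [[0,0,0],[0,0,-1]],
  [[0,0,0],[0,0,-1]],
  [[0,0,0],[0,0,-1]],
], fingers=35)

```text
clock: 16.2
tcp_pos: [0.5359, -0.2151, 0.2862]
orientation: [-2.558, -1.82, 0.002]
contact_force: [-0.4, 0.3, -0.1]
grip_width: 0.0735
```

Call:
send_rows([
  [[0,0,0.015],[0,0,-1]],
  [[0,0,0.03],[0,0,-1]],
  [[0,0,0.03],[0,0,0]],
  [[0,0,0.022],[0,0,0]],
  [[0,0,0],[0,0,0]],
  [[0,0,0],[0,0,0]],
])

```text
clock: 16.95
tcp_pos: [0.5376, -0.214, 0.191]
orientation: [2.392, 2.036, 0.001]
contact_force: [-0.1, 0.6, -1.1]
grip_width: 0.0741
```

```bash
python3 - <<'E'
from h import *
f=snap('wrist','w8.png')
import mv; mv.plan(.5361,-.2152,.108,80.82)
E
```

```text
tcp [ 0.5378 -0.2139  0.1914] toolx yaw 80.80877960790957 z axis [ 0.0018 -0.0006 -1.    ] j [ 0.947   0.5113 -0.8997  1.7879  0.4545  1.0628  1.2926] w 0.07365674823816476 F [0.402  0.3133 0.3399] t 17.0
shift tool (before turn) [-0.0015 -0.0016  0.0834]
turn total units (rotvec tool): [ 0.0211  0.0034 -0.0022] yaw 0.011220392090422138  shift after turn [-0.0015 -0.0015  0.0834]
```

View pics/w8.png

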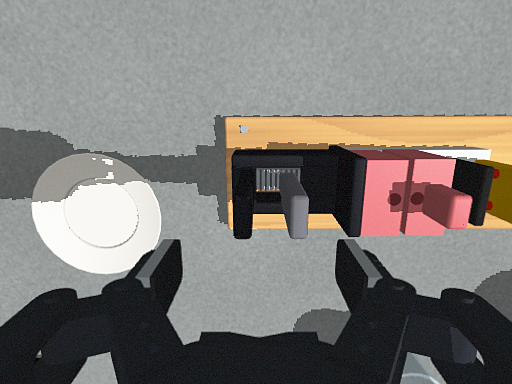

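```bash
python3 - <<'E'
from ov import *
pc=[.5611,-.0602,-.1602]
overlay('w8.png',pc,'ov8.png',(200,100,512,260),2.5,3,boxes=[((-.015,.015),(-.172,-.160),(.062,.152)),((-.015,.015),(-.136,-.124),(.074,.152)),((-.03,.03),(-.041,-.011),(.046,.108)),((-.03,.03),(-.075,-.045),(.046,.108)),((-.026,.026),(.032,.038),(.1,.106))])
E
```

```text
(no output)
```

View pics/ov8.png

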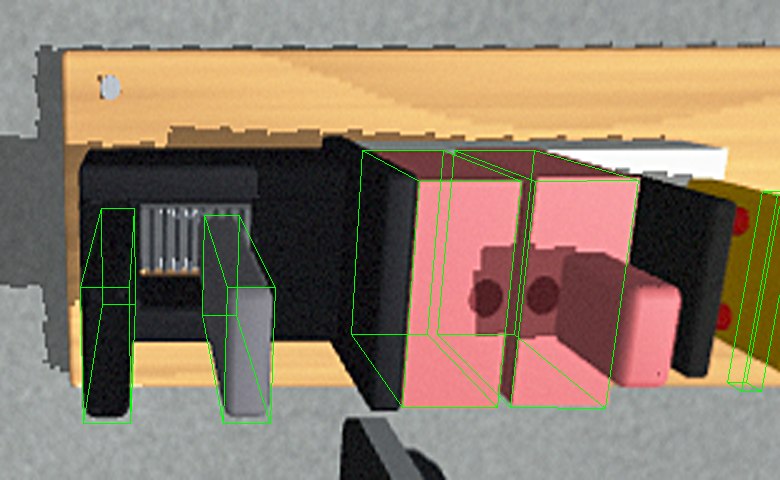

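Call:
send_rows([
  [[-0.0015,-0.0015,0.015],[0,0,0]],
  [[0,0,0.025],[0,0,0]],
  [[0,0,0.025],[0,0,0]],
  [[0,0,0.0184],[0,0,0]],
  [[0,0,0],[0,0,0]],
  [[0,0,0],[0,0,0]],
], fingers=25)

```text
clock: 17.75
tcp_pos: [0.5359, -0.215, 0.1075]
orientation: [2.391, 2.036, 0.001]
contact_force: [-0.1, -1.0, -0.0]
grip_width: 0.0768
```

```bash
python3 - <<'E'
from h import *
f=snap('wrist','w9.png');snap('side','side9.png')
import mv; mv.plan(.5361,-.2152,.108,80.82)
E
```

```text
tcp [ 0.536  -0.2152  0.1078] toolx yaw 80.81031185791807 z axis [ 0.0017 -0.0006 -1.    ] j [ 0.8945  0.6069 -0.8316  1.8579  0.5568  0.9243  1.2136] w 0.07720448098532659 F [-0.3521 -0.0588 -0.0131] t 17.85
shift tool (before turn) [-0.      0.0001 -0.0002]
turn total units (rotvec tool): [ 0.0204  0.004  -0.0019] yaw 0.009688142081927253  shift after turn [-0.      0.0001 -0.0002]
```

View pics/w9.png

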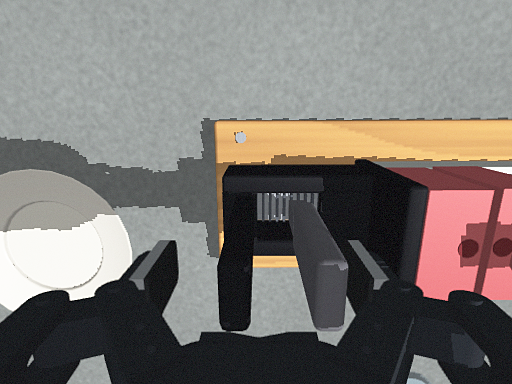

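Call:
send_rows([
  [[0,0,0],[0,0,0]],
  [[0,0,0],[0,0,0]],
  [[0,0,0],[0,0,0]],
  [[0,0,0],[0,0,0]],
], fingers=100, grip_force=25)

```text
clock: 18.35
tcp_pos: [0.536, -0.2144, 0.1072]
orientation: [2.391, 2.037, 0.002]
contact_force: [1.7, 4.9, 3.7]
grip_width: 0.0521
```

```bash
cat > st.py <<'E'
from h import *
np.set_printoptions(precision=4,suppress=True)
def state():
    o=r.get_obs(); c,s=np.cos(-.1602),np.sin(-.1602)
    d=o['tcp_pos'][:2]-[.5611,-.0602]; F=o['contact_force']
    print('tcp clamp y',-s*d[0]+c*d[1],'w',o['grip_width'],'trigger finger y',-s*d[0]+c*d[1]+o['grip_width']/2,'Fy clamp',-s*F[0]+c*F[1],'t',o['clock'])
if __name__=='__main__': state()
E
python3 st.py
```

```text
tcp clamp y -0.15618444279197888 w 0.05206452988136943 trigger finger y -0.13015217785129415 Fy clamp 5.110548948662288 t 18.35
```

Call:
send_rows([
  [[0,0,0],[0,0,0]],
  [[0,0,0],[0,0,0]],
  [[0,0,0],[0,0,0]],
  [[0,0,0],[0,0,0]],
], fingers=150)

```text
clock: 18.85
tcp_pos: [0.5358, -0.2141, 0.1071]
orientation: [-2.391, -2.037, -0.002]
contact_force: [1.9, 5.6, 3.8]
grip_width: 0.0352
```

```bash
python3 st.py
```

```text
tcp clamp y -0.15591194605122058 w 0.03515254396040229 trigger finger y -0.13833567407101943 Fy clamp 5.8686425314831645 t 18.85
```

Call:
send_rows([
  [[0,0,0],[0,0,0]],
  [[0,0,0],[0,0,0]],
  [[0,0,0],[0,0,0]],
  [[0,0,0],[0,0,0]],
], fingers=165)

```text
clock: 19.35
tcp_pos: [0.5356, -0.2151, 0.1072]
orientation: [2.392, 2.036, 0.0]
contact_force: [0.6, 4.1, 5.1]
grip_width: 0.0306
```

```bash
python3 - <<'E'
from st import *
state(); snap('side','side10.png'); f=snap('wrist','w10.png')
E
```

```text
tcp clamp y -0.15700208759577886 w 0.030585189115025006 trigger finger y -0.14170949303826635 Fy clamp 4.121655781740547 t 19.35
```

View pics/w10.png

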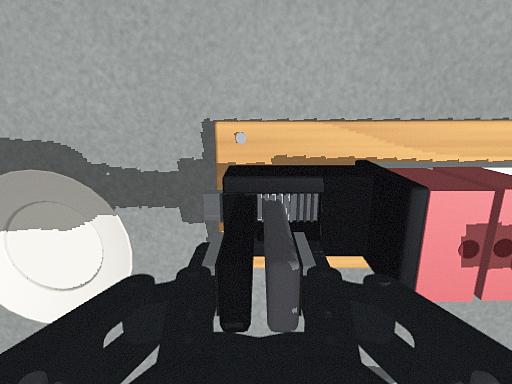

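```bash
cat > jaw.py <<'E'
from fit import *
pc=[.5611,-.0602,-.1602]
def yel(fn):
    f=load(fn); im=f['frame'].astype(float)
    w=np.clip((im[:,:,0]+im[:,:,1])/2-im[:,:,2]-45,0,40)*(im[:,:,1]>110)
    w[:, :150]=0
    # restrict to area of clamp
    q=proj(f,T(pc,[(0,.04,.09)]))[0]; 
    m=np.zeros_like(w); r0,c0=int(q[1]),int(q[0]); m[r0-30:r0+30,c0-25:c0+45]=1; 
    # yellow strongly saturated vs wood
    s=im.max(2)-im.min(2); w=np.clip(s-115,0,30)*m*(im[:,:,1]>100)
    Y,X=np.mgrid[:w.shape[0],:w.shape[1]]
    return np.array([(w*X).sum(),(w*Y).sum()])/w.sum(), w.sum()
if __name__=='__main__':
    import sys
    for fn in sys.argv[1:]:
        print(fn,yel(fn))
    f=load(sys.argv[1])
    print([proj(f,T(pc,[(0,y,.085)]))[0] for y in (.0,.02,.04,.06)])
    for fn in sys.argv[1:]:
        a=load(fn)['frame'][:,:,::-1]; cv2.imwrite('pics/c_'+fn,cv2.resize(a[160:250,240:340],None,fx=6,fy=6,interpolation=cv2.INTER_CUBIC))
E
python3 jaw.py side0.png side9.png side10.png
```

```text
side0.png (array([271.206 , 202.7263]), np.float64(2923.0))
side9.png (array([271.2109, 202.7481]), np.float64(3025.0))
side10.png (array([274.0598, 200.1263]), np.float64(2644.0))
[array([281.7101, 192.785 ]), array([277.8649, 195.9695]), array([273.9162, 199.2392]), array([269.86  , 202.5969])]
```

View pics/c_side9.png

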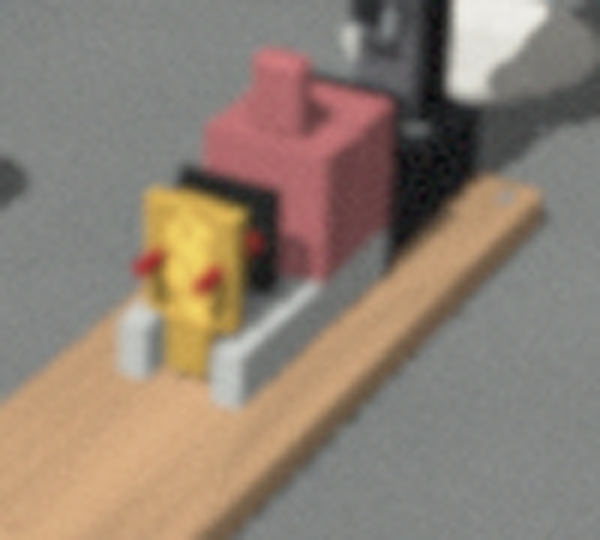

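View pics/c_side10.png

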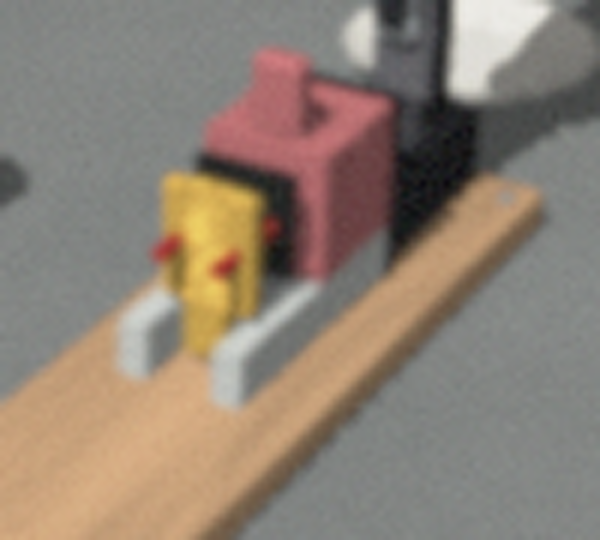

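Call:
send_rows([
  [[0,0,0],[0,0,0]],
  [[0,0,0],[0,0,0]],
  [[0,0,0],[0,0,0]],
  [[0,0,0],[0,0,0]],
  [[0,0,0],[0,0,0]],
  [[0,0,0],[0,0,0]],
], fingers=40)

```text
clock: 20.2
tcp_pos: [0.5352, -0.2153, 0.1068]
orientation: [2.392, 2.036, -0.0]
contact_force: [-0.1, -0.2, -0.2]
grip_width: 0.0721
```

```bash
python3 - <<'E'
from st import *
state(); snap('side','side11.png')
E
python3 jaw.py side11.png
```

```text
tcp clamp y -0.1572182003514514 w 0.07207279026262454 trigger finger y -0.12118180522013913 Fy clamp -0.2237840597945541 t 20.2
side11.png (array([274.0924, 200.1583]), np.float64(3083.0))
[array([281.7101, 192.785 ]), array([277.8649, 195.9695]), array([273.9162, 199.2392]), array([269.86  , 202.5969])]
```

Call:
send_rows([
  [[0,0,0],[0,0,0]],
  [[0,0,0],[0,0,0]],
  [[0,0,0],[0,0,0]],
  [[0,0,0],[0,0,0]],
  [[0,0,0],[0,0,0]],
  [[0,0,0],[0,0,0]],
  [[0,0,0],[0,0,0]],
], fingers=165)

```text
clock: 21.12
tcp_pos: [0.5361, -0.2151, 0.1079]
orientation: [2.391, 2.036, 0.001]
contact_force: [-1.1, 0.1, 7.0]
grip_width: 0.03
```

```bash
python3 - <<'E'
from st import *
state(); snap('side','side12.png'); snap('wrist','w12.png')
E
python3 jaw.py side12.png
```

```text
tcp clamp y -0.1569481489130034 w 0.029955843689974608 trigger finger y -0.1419702270680161 Fy clamp -0.08082397327570312 t 21.125
side12.png (array([277.1204, 198.0594]), np.float64(2675.0))
[array([281.7101, 192.785 ]), array([277.8649, 195.9695]), array([273.9162, 199.2392]), array([269.86  , 202.5969])]
```

View pics/c_side12.png

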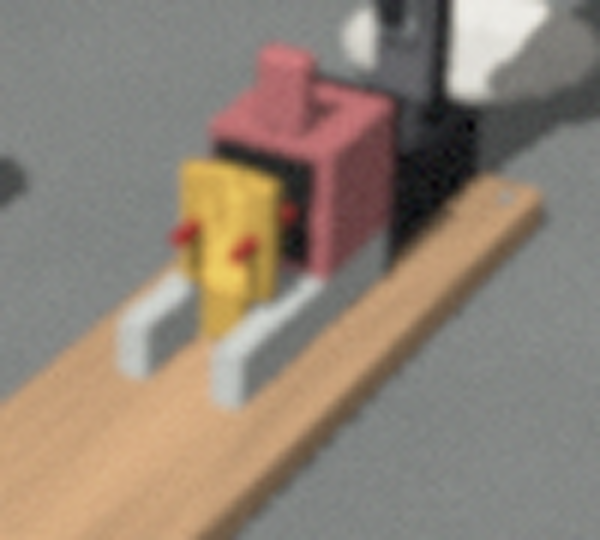

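View pics/w12.png

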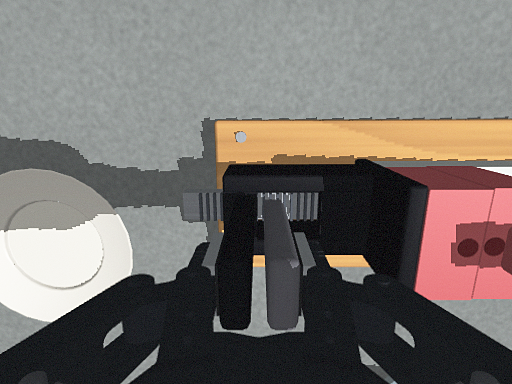

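Call:
send_rows([
  [[0,0,0],[0,0,0]],
  [[0,0,0],[0,0,0]],
  [[0,0,0],[0,0,0]],
  [[0,0,0],[0,0,0]],
  [[0,0,0],[0,0,0]],
  [[0,0,0],[0,0,0]],
], fingers=40)

```text
clock: 21.98
tcp_pos: [0.5353, -0.2152, 0.1068]
orientation: [2.392, 2.036, -0.0]
contact_force: [0.7, 0.5, -0.8]
grip_width: 0.0721
```

```bash
python3 - <<'E'
from st import *
state(); snap('wrist','w13.png')
def tail(fn):
    f=load(fn); im=f['frame']; return im[195:218,170:226].mean(2).mean(0).astype(int)
for n in ['w9.png','w10.png','w12.png','w13.png']: print(n,tail(n))
E
```

```text
tcp clamp y -0.15716811355492696 w 0.07208659344014212 trigger finger y -0.1211248168348559 Fy clamp 0.6195103085521464 t 21.975
w9.png [123 126 126 125 124 126 126 127 127 117 103  90  91  91  92  93  92  94
  93  92  91  91  92  94  94  94  95  95  95  95  95  93  93  93  93  93
  94  93  93  92  92  92  93  94  94  93  92  92 109 110 115 118  98  12
  20  22]
w10.png [116 116 116 116 116 115 117 121 120 112  97  85  86  86  88  88  88  88
  88  88  86  87  87  89  89  89  90  89  91  90  89  90  88  91 103 104
 103 104 103 103 103 103 103 104 103 102 103 104 105  96  57  59  47  18
  20  22]
w12.png [118 118 118 118 117 117 118 121 123 118  99  86  83  93 102 102 102 102
 101 103 102 102 102 102 102 102 103 104 101  68  56  51  58 104 106 103
  68  56  51  61 106 105 104  67  55  52  66 108 103 105  69  57  57  20
  19  21]
w13.png [118 119 123 122 121 122 122 124 124 118 102  89  89  99 110 109 109 108
 109 108 108 109 108 108 109 109 108 110 108  73  58  54  61 109 112 110
  75  58  55  63 113 111 111  77  59  56  67 114 111 112  79  61  61  23
  21  22]
```

Call:
send_rows([
  [[0,0,0],[0,0,0]],
  [[0,0,0],[0,0,0]],
  [[0,0,0],[0,0,0]],
  [[0,0,0],[0,0,0]],
  [[0,0,0],[0,0,0]],
], fingers=100)

```text
clock: 22.65
tcp_pos: [0.5361, -0.2129, 0.1074]
orientation: [-2.39, -2.038, -0.004]
contact_force: [0.1, 5.2, 3.2]
grip_width: 0.0522
```

```bash
python3 - <<'E'
from st import *
state(); snap('wrist','w14.png');snap('side','side14.png')
def tail(fn):
    f=load(fn); im=f['frame']; return im[195:218,170:226].mean(2).mean(0).astype(int)
for n in ['w14.png']: print(n,tail(n))
E
python3 jaw.py side14.png
```

```text
tcp clamp y -0.15475865097430114 w 0.052186880598362684 trigger finger y -0.1286652106751198 Fy clamp 5.11801392113369 t 22.65
w14.png [123 124 124 125 125 124 122 113 106 107 108 107 108 107 107 107 107 107
 107 107 108 109  96  63  58  49  78 113 110  97  63  59  50  82 113 110
 100  62  58  49  88 111 109 103  63  59  51  96 117  48  15  20  24  21
  22  23]
side14.png (array([277.2768, 196.2938]), np.float64(2594.0))
[array([281.7101, 192.785 ]), array([277.8649, 195.9695]), array([273.9162, 199.2392]), array([269.86  , 202.5969])]
```

View pics/w14.png

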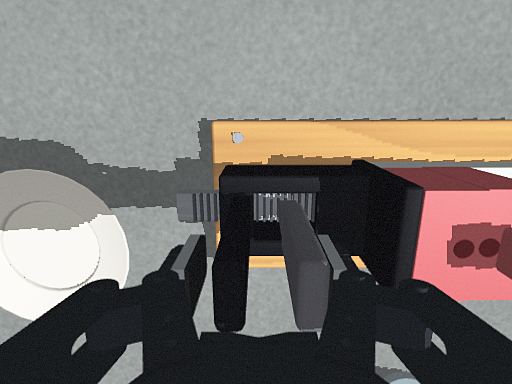

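Call:
send_rows([
  [[0,0,0],[0,0,0]],
  [[0,0,0],[0,0,0]],
  [[0,0,0],[0,0,0]],
  [[0,0,0],[0,0,0]],
], fingers=118)

```text
clock: 23.25
tcp_pos: [0.5365, -0.2122, 0.1076]
orientation: [-2.389, -2.039, -0.005]
contact_force: [0.5, 7.5, 4.5]
grip_width: 0.0459
```

```bash
cat > chk.py <<'E'
from st import *
import sys
n=sys.argv[1]
state(); f=snap('wrist','w%s.png'%n);snap('side','side%s.png'%n)
im=f['frame'].astype(float)
p=im[195:218,150:260].mean(2).mean(0)
d=np.diff(p)
# sub-pixel bar end: first drop below / rise, print profile around
print(p[15:85].astype(int))
a=f['frame'][:,:,::-1]; cv2.imwrite('pics/cw_%s.png'%n,cv2.resize(a[150:300,150:512],None,fx=2.2,fy=2.2,interpolation=cv2.INTER_CUBIC))
E
python3 chk.py 15; python3 jaw.py side15.png
```

```text
tcp clamp y -0.15393971803019443 w 0.04591984048046201 trigger finger y -0.13097979778996344 Fy clamp 7.446814940607904 t 23.25
[122 122 123 122 122 122 121 125 128 106 105 106 107 106 105 106 106 106
 107 105 106 107 108  96  63  58  50  69 108 109  98  64  59  50  72 110
 109 101  63  59  51  77 111 108 102  63  58  50  83 111 109 106  65  20
  18  23  23  22  22  23  21  21  21  19  20  17  16  18  16  15]
side15.png (array([278.0387, 196.7133]), np.float64(1266.0))
[array([281.7101, 192.785 ]), array([277.8649, 195.9695]), array([273.9162, 199.2392]), array([269.86  , 202.5969])]
```

View pics/cw_15.png

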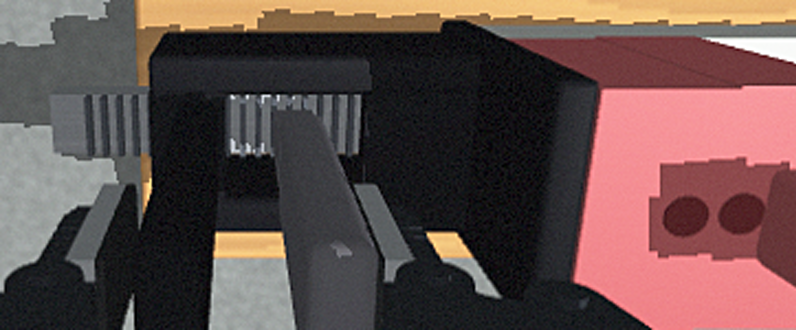

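View pics/c_side15.png

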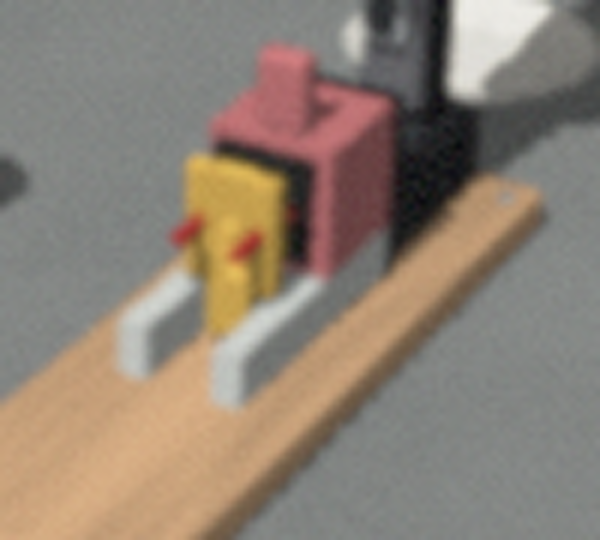

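Call:
send_rows([
  [[0,0,0],[0,0,0]],
  [[0,0,0],[0,0,0]],
  [[0,0,0],[0,0,0]],
  [[0,0,0],[0,0,0]],
], fingers=136)

```text
clock: 23.85
tcp_pos: [0.5368, -0.2112, 0.1079]
orientation: [-2.388, -2.04, -0.007]
contact_force: [0.9, 9.0, 6.3]
grip_width: 0.04
```

```bash
python3 chk.py 16; python3 jaw.py side16.png
```

```text
tcp clamp y -0.15292107465568675 w 0.04002344127833783 trigger finger y -0.13290935401651782 Fy clamp 9.038432660518303 t 23.85
[122 121 122 123 127 106 104 105 105 105 105 105 105 105 106 104 105 106
 107  95  64  57  49  66 106 109  98  64  58  49  68 109 108 100  63  58
  50  73 111 107 102  64  58  50  78 111 107 104  63  60  55  39  18  19
  22  21  22  22  22  21  20  19  17  18  20  14  17  17  17  14]
side16.png (array([278.1987, 196.259 ]), np.float64(2753.0))
[array([281.7101, 192.785 ]), array([277.8649, 195.9695]), array([273.9162, 199.2392]), array([269.86  , 202.5969])]
```

Call:
send_rows([
  [[0,0,0],[0,0,0]],
  [[0,0,0],[0,0,0]],
  [[0,0,0],[0,0,0]],
  [[0,0,0],[0,0,0]],
], fingers=144)

```text
clock: 24.45
tcp_pos: [0.5368, -0.2116, 0.1081]
orientation: [-2.389, -2.039, -0.006]
contact_force: [-0.6, 8.7, 7.0]
grip_width: 0.0375
```

```bash
python3 chk.py 17; python3 jaw.py side17.png
```

```text
tcp clamp y -0.1533891822708056 w 0.03750595115296231 trigger finger y -0.13463620669432447 Fy clamp 8.481711004271942 t 24.45
[121 121 124 124 103 104 104 104 105 105 105 105 104 104 105 104 106 106
  84  59  56  47  79 109 108  86  60  56  48  82 110 107  89  59  56  49
  89 109 107  91  57  57  49  95 108 107  92  57  57  50 102 113  39  16
  21  22  21  23  22  20  16  19  19  20  17  17  17  18  15  16]
side17.png (array([278.5512, 196.823 ]), np.float64(2814.0))
[array([281.7101, 192.785 ]), array([277.8649, 195.9695]), array([273.9162, 199.2392]), array([269.86  , 202.5969])]
```

View pics/cw_17.png

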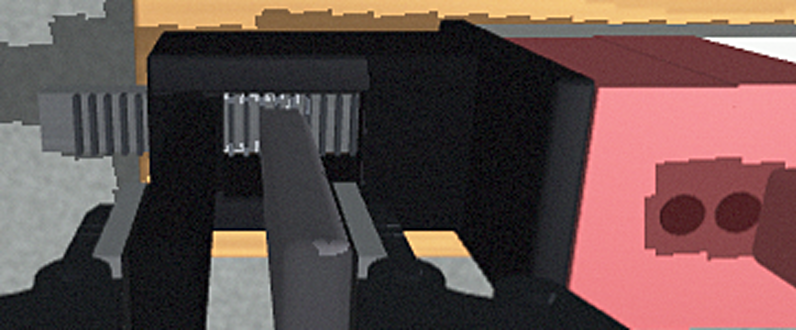

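Call:
send_rows([
  [[0,0,0],[0,0,0]],
  [[0,0,0],[0,0,0]],
  [[0,0,0],[0,0,0]],
  [[0,0,0],[0,0,0]],
], fingers=148)

```text
clock: 25.05
tcp_pos: [0.5367, -0.2123, 0.1082]
orientation: [-2.39, -2.039, -0.005]
contact_force: [-1.6, 5.9, 8.7]
grip_width: 0.0361
```

```bash
python3 chk.py 18; python3 jaw.py side18.png; cat > tail.py <<'E'
from fit import *
pc=[.5611,-.0602,-.1602]
def edge(p,thr):  # first falling crossing
    for i in range(5,len(p)-1):
        if p[i]>=thr>p[i+1]: return i+(p[i]-thr)/(p[i]-p[i+1])
def bar(fn):
    f=load(fn); im=f['frame'].astype(float); p=im[198:215,150:230].mean(2).mean(0)
    # dark grooves: falling crossing at 85 after plain section
    xs=[150+i+(p[i]-80)/(p[i]-p[i+1]) for i in range(len(p)-1) if p[i]>=80>p[i+1] and p[i]-p[i+1]>8]
    xr=[150+i+(80-p[i])/(p[i+1]-p[i]) for i in range(len(p)-1) if p[i]<80<=p[i+1]]
    cen=[(a+min(b for b in xr if b>a))/2 for a in xs if any(b>a and b-a<6 for b in xr)]
    return f,cen
def yat(f,col,z=.04,row=206):
    P=atz(f,[(col,row)],z)[0]; d=P[:2]-pc[:2]; c,s=np.cos(pc[2]),np.sin(pc[2]); return -s*d[0]+c*d[1]
import sys
for n in sys.argv[1:]:
    f,cen=bar(n); 
    # fixed feature: housing left edge crossing at row 150-? skip
    print(n,np.round([1000*yat(f,c) for c in cen],1))
E
python3 tail.py w12.png w13.png w14.png w15.png w16.png w17.png w18.png
```

```text
tcp clamp y -0.1540049553076546 w 0.03608741096052662 trigger finger y -0.13596124982739127 Fy clamp 5.552197828004687 t 25.05
[120 122 128 109 101 104 104 104 104 104 104 104 104 104 104 104 106  97
  66  57  50  59 101 108  98  65  58  50  61 104 107 100  66  58  50  64
 108 106 102  66  57  52  70 109 107 103  65  57  51  77 109 108 108  35
  16  21  21  22  20  22  20  20  18  18  19  17  16  17  14  16]
side18.png (array([278.6007, 195.2875]), np.float64(1718.0))
[array([281.7101, 192.785 ]), array([277.8649, 195.9695]), array([273.9162, 199.2392]), array([269.86  , 202.5969])]
w12.png [-198.6 -193.6 -188.6]
w13.png [-198.6 -193.6 -188.5]
w14.png [-200.6 -195.6 -190.7 -185.7]
w15.png [-202.5 -197.5 -192.6 -187.6]
w16.png [-204.3 -199.3 -194.4 -189.4]
w17.png [-205.9 -200.9 -195.9 -190.9 -185.9]
w18.png [-207. -202. -197. -192. -187.]
```

Call:
send_rows([
  [[0,0,0],[0,0,0]],
  [[0,0,0],[0,0,0]],
  [[0,0,0],[0,0,0]],
  [[0,0,0],[0,0,0]],
], fingers=150)

```text
clock: 25.65
tcp_pos: [0.5366, -0.2125, 0.1082]
orientation: [2.39, 2.039, 0.005]
contact_force: [-1.7, 6.2, 9.0]
grip_width: 0.0355
```

```bash
python3 chk.py 19; python3 tail.py w18.png w19.png; python3 - <<'E'
from h import *
f=snap('scene','scene19.png'); a=f['frame'][:,:,::-1]
cv2.imwrite('pics/s19.png',cv2.resize(a[150:270,140:340],None,fx=4,fy=4,interpolation=cv2.INTER_CUBIC))
b=load('side19.png')['frame'][:,:,::-1]
cv2.imwrite('pics/d19.png',cv2.resize(b[130:250,230:350],None,fx=5,fy=5,interpolation=cv2.INTER_CUBIC))
E
```

```text
tcp clamp y -0.15430526132117597 w 0.03552096417702657 trigger finger y -0.1365447792326627 Fy clamp 5.846164252585292 t 25.65
[120 122 126 104 103 104 103 105 104 103 104 103 104 104 104 105 105  89
  60  55  48  71 107 107  91  61  56  48  75 109 106  92  60  56  48  81
 109 106  94  59  56  49  87 108 107  95  58  56  48  95 107 107  99  52
  17  18  21  22  21  21  22  21  19  21  19  16  19  16  16  16]
w18.png [-207. -202. -197. -192. -187.]
w19.png [-207.5 -202.5 -197.5 -192.6 -187.6]
```

View pics/s19.png

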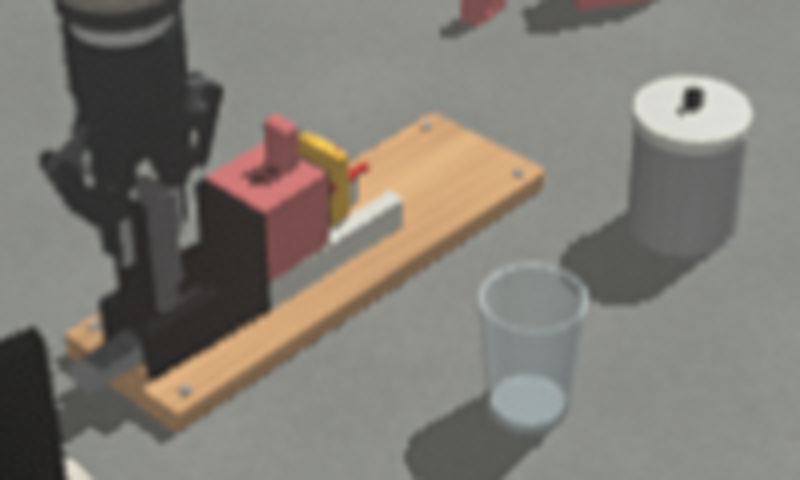

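View pics/d19.png

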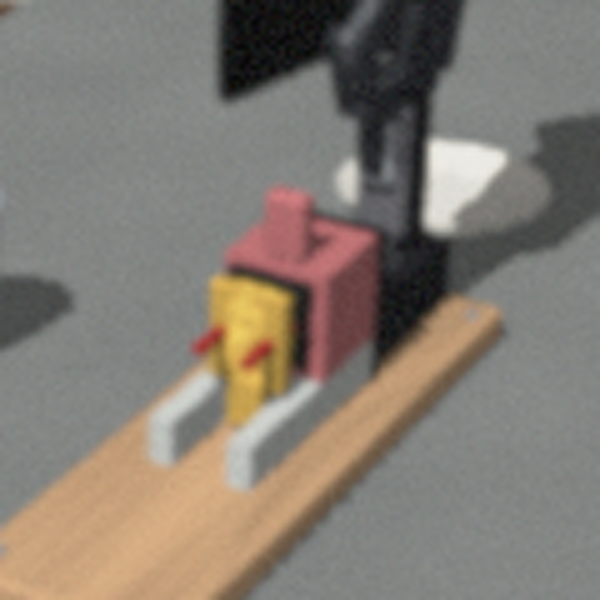

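View pics/w19.png

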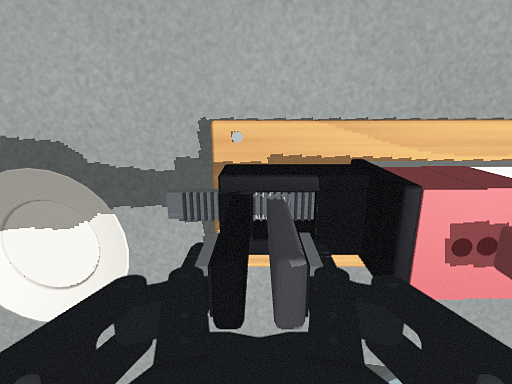

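Call:
send_rows([
  [[0,0,0],[0,0,0]],
  [[0,0,0],[0,0,0]],
  [[0,0,0],[0,0,0]],
  [[0,0,0],[0,0,0]],
  [[0,0,0],[0,0,0]],
  [[0,0,0],[0,0,0]],
  [[0,0,0],[0,0,0]],
  [[0,0,0],[0,0,0]],
])

```text
clock: 26.8
tcp_pos: [0.5366, -0.2126, 0.1082]
orientation: [2.39, 2.039, 0.005]
contact_force: [-1.4, 7.0, 9.0]
grip_width: 0.0355
```

```bash
python3 chk.py 20|head -1; python3 tail.py w20.png; python3 -c "
from h import *
print(r.hand_in())"
```

```text
tcp clamp y -0.15431345960958115 w 0.03549521340931435 trigger finger y -0.13656585290492398 Fy clamp 6.6704025800033415 t 26.8
w20.png [-207.5 -202.5 -197.5 -192.6 -187.6]
the job is handed in; nothing more can be done
None
```

The mould is closed and held under pressure. I stood the middle-sized half on the rails, hollow to hollow, about 4 mm in front of the seated half, and let go. Then I pumped the trigger with two full strokes and one partial stroke, and handed in at 26.8 s with the trigger still squeezed (35.5 mm over both bars).

- **Pad pressure:** the pad is pressed in by about 6.9 mm. I read this from the bar's teeth in the wrist picture: the jaw moved 8.9 mm in the last stroke, from about 45 mm, and the pad meets a flush half at 47 mm. The 45 mm start is an estimate, not a direct reading. The trigger force, read before the grip-side finger touched the grip, puts pad contact at the same point to within about 0.2 mm.
- **Hold:** the reading was unchanged after one more second of holding.
- **Alignment:** before pumping, the loose half was about 0.7 mm off sideways and 0.3° off in yaw. In the last pictures the halves look flush. I didn't measure the alignment again after pressing.
- **Disagreements:** two rougher readings partway through the last stroke (about 51 and 52 mm) fell slightly short of the 52.5 mm implied by the finger opening. I relied on the tooth measurement, whose 5 mm spacing came out right.
- **Plate, canister and tumbler:** the arm never came near them, and they look unmoved in the last pictures.

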